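# Find the heavy side of a beam chopper's rotor by feel

## Task

The rotor of this beam chopper is heavier on one side, though nothing on the outside shows where. Lift the clear guard by its red handle, lower it gently onto its stop and let go; then take the rotor by its rim and turn it by hand to feel which side is the heavy one (its sealed bearings drag, so it stays wherever you leave it), and turn that side straight down, over the red pointer on the base. Finish while still pinching the rim and holding the rotor still there, ready for a colleague to mark it, and leave the mirror mount, the hex driver and the blue amplifier where they are.

Things in the scene. Friction and masses are not known exactly. Their poses are not given: they have to be found in the camera images.
- chopper: Beam chopper fixed to the table, on a 200 x 284 x 14 mm aluminium plate. Origin at table height right below the rotor's middle; x along the rotor's shaft (away from the robot at yaw 0), y left, z up. Plate: x -135 to 65, y -113 to 171 mm. Bearing blocks at x = -43 and 43 (22 thick, 36 wide, tops round about the shaft, radius 18); black motor, radius 21, on the shaft line, x -132 to -80.
- rotor_centre (a point): Middle of the rotor, on its shaft, 110 mm above the table; axes as the chopper's. Black disc, 160 mm diameter, 20 mm thick (10 mm to either side of this point along x), with a flat-faced rim band from 50 to 80 mm radius, spokes inside it and a hub 38 mm across. A tungsten slug of 240 to 330 g is sealed unseen in the rim, 63.5 mm from the shaft: that is the heavy side.
- rotor (a joint): Angle of the rotor, rad, no end stops; grows turning clockwise as seen from the robot (top moves right, to chopper -y). At 0 the yellow rim mark is on top; starts within 0.6 of that. The mark tells nothing of the heavy side. Bearing drag 0.23 N m either way; the heavy side pulls with 0.15 to 0.205 N m times the sine of its angle from straight down, less than the drag, so the rotor never swings.
- rim_top (a point): Highest point of the rotor's rim, 190 mm above the table, fixed on the chopper. With the guard open, pinch the rim from above, fingers closing along chopper x, and carry it round up to 0.75 rad to either side of the top; it pivots in the fingers. The hand's moments in the two directions at one place differ by drag (bearings and pads); their mean is the heavy side's pull: 0 with it straight down.
- pointer_tip (a point): Tip of the red pointer on the base plate, right below the shaft, 26.5 mm above the table and 3.5 mm under the rim.
- guard (a joint): Opening of the clear guard, rad: 0 closed, 1.9 on its stop. It turns about an axis along chopper x, its free right end going up and over to the left. Box hood open below: 52 mm along x, 188 along y, 76 tall, 0.25 kg, damped hinge. Let go below about 1.1 it falls shut, beyond that onto its stop. Open, it leans outward 0.33 rad on the rotor's left, top edge 310 mm above the table.
- guard_handle (a point): Middle of the guard's red T-handle: bar of 18 mm diameter, 30 mm long along chopper x, on a thin stem 28 mm above the guard's top. Closed, it is 182 mm right (chopper -y) of guard_hinge and 104 mm above it, and circles it as the guard opens. Pinched on its flat ends (fingers closing along chopper x) it pivots in the fingers, so the tool can stay upright throughout.
- guard_hinge (a point): Middle of the guard's hinge pin, along chopper x: 96 mm to the left (chopper +y) of rotor_centre, 128 mm above the table.
- guard_stop (a point): Black rubber pad on the post left of the hinge, 113 mm above the table, on which the opened guard comes to rest.
- mirror_mount: Bystander: black square mirror mount with brass screws on a steel post and 40 mm foot, 108 mm tall, loose; origin under its foot.
- hex_driver: Bystander: hex driver with orange handle, 170 mm long, lying loose; origin near its middle at table height, x along it to its tip.
- amplifier: Bystander: blue amplifier box, 85 x 60 x 30 mm, black knob on top, loose; origin under its middle.

How it is judged:
By the outcome, as a careful person would: the job done as asked, in the order asked, and still so for the second after the job is handed in, while the arm keeps its last pose, push and grip.
It also fails if it takes over 72 s, if anything falls off the work surface, if the arm or the gripper's body presses on something with over 40 N, if the wrist force passes 120 N, or if a joint passes its speed limit or range.

## Robot

A 6-joint arm with a two-finger parallel gripper is mounted at the origin on the work surface. World frame = base frame: x ahead of the robot, y to its left, z up, the work surface at z = 0. Lengths are in m, angles in rad, forces in N, time in s.
With the tool pointing down it reaches from about 0.3 to 0.875 m from the base axis. Payload 6.4 kg.
Tool frame: the origin (TCP) lies midway between the tips of the shut fingers; the grasp point (between the pads) lies 19 mm behind it (arm.grip_depth is the z of the grasp point in the tool frame, in m); z points along the fingers, y is the line along which they close (so a half turn about z gives the same grasp; the last joint's range is limited). The gripper opens to 88 mm and grips with 3 to 60 N. Pads are 18 mm wide; open, the fingers measure 123 mm over their backs; the gripper's body (75 mm by 187 mm) begins 45 mm behind the grasp point.
Start: joints at [-1.371, 0.181, 1.607, -0, 1.354, -0.206], TCP at [0.227, -0.528, 0.239] pointing down, gripper open.
Joint ranges: [-2.99, 2.99], [-0.89, 2.07], [0.3, 2.58], [-1.14, 4.28], [0, 2.63], [-3.12, 3.12]. Speed limits (rad/s): [2.57, 2.57, 3.01, 3.14, 3.14, 3.14].

## Interface

Orientations are given as a 3x3 rotation matrix whose columns are the frame's x, y, z axes.
In Python, from workcell import arm gives the robot as it stands.
- The arm moves only by the tool carry_out, never from a script. Its argument "commands" is text: rows parted by semicolons, each of 4 numbers parted by spaces: the shift along the tool's x, y, z in m, then the turn about the tool's z in units of 8 degrees (1.0 is 8 degrees). A call has 1 to 12 rows; each row is the pose to reach, as a shift and turn from the pose commanded when the call began, along the tool's axes at that moment; what a row does not reach only later rows make up. A row lasts 1/10 s, in which the tool goes at most 50 mm and 8.59 degrees, less where a joint would pass 70% of its speed; a pose out of reach is approached as far as the arm can. A call with a gripper value outside its range is refused whole. "fingers" is the closure, from 0 (fully open) to 1 (shut), set as the call begins (left out, the last holds). The fingers move at their own pace and stop on an object; "grip_force" is the grip in N (left out, the last holds). Time passes only in rows, so rows that repeat a pose let the fingers close. It gives the time, the measured TCP pose, the force, the opening and the grip force at its end, in the units of the state.
- arm.state(): the state, without advancing time (a new reading comes with each control period).
- arm.read_camera(name): name is "scene" or "top" or "wrist"; returns the picture (480x640x3 uint8, red, green, blue); there is no depth.
- arm.calibration(name): a dict with "fx", "fy", "cx", "cy" (pixels), "extrinsics" (4x4, takes a point from world to camera coordinates). Camera axes: x right, y up, looking along -z (the intrinsics and any distortion apply to the point x, -y, -z); pixel columns grow to the right and rows downward; lengths in m; the calibration is good to about 2 mm. A picture is of the moment at which its call begins: read the wrist's pose just before it. calibration takes no time and is no camera call; for the wrist camera it gives the pose at the moment of the call.
- arm.close_job(): hands the job in; it is judged then, once.
The state is a dict: "time_s": time; "joint_positions": joint angles; "joint_vel": joint speeds; "tau": joint torques, N m; "tool_pos": TCP position; "tcp_rot": TCP orientation; "ft_force": force on the tool from outside, world axes, zero at the start; "ft_torque": the same for the moment, N m; "gripper_width": finger opening in m; "finger_force": force on a finger pad.
Only numpy, scipy, OpenCV 4.12 (cv2) and the standard library are available. Lean on these libraries where they do the work, as an engineer would, in place of code of your own. Each camera call takes 0.05 s, during which the arm holds its last target. There are 200 camera calls.

## Working session

There is one attempt and no reset: what is moved stays moved. The work goes in short steps, Python scripts to look and compute and a tool call to move; the robot and the scene stay as the last step left them, time stands still between calls to the robot, and variables do not carry over. Pictures are saved under pics/ and viewed, at most 10 in all, crops included, and the job is handed in when it is done.

Besides the shell and the picture viewer there is one more tool, called as a command line: name --argument value ..., lists and objects as JSON in quotes. carry_out: Moves the arm, as the interface text tells. Its arguments: {"type":"object","properties":{"commands":{"type":"string"},"fingers":{"type":"number"},"grip_force":{"type":"number"}},"required":["commands"]}

```bash
mkdir -p pics; ls
python3 - <<'E'
from workcell import arm
import cv2,numpy as np
s=arm.state();print(s)
for n in ("scene","top"):
    im=arm.read_camera(n);cv2.imwrite(f"pics/{n}0.png",im[...,::-1]);c=arm.calibration(n);print(n,c)
print(arm.grip_depth)
E
```

```text
pics
{'time_s': 0.0, 'joint_positions': array([-1.37131187e+00,  1.81533462e-01,  1.60798176e+00,  1.57022146e-05,
        1.35381099e+00, -2.06267551e-01]), 'joint_vel': array([ 0.0003709 ,  0.0001129 , -0.00031938,  0.00110255,  0.00038989,
        0.00057294]), 'tau': array([-2.89338850e-04, -4.33864295e+01, -3.41852510e+01,  7.02711241e-02,
        3.85419361e-02, -1.21256153e-04]), 'tool_pos': array([ 0.22688883, -0.52776778,  0.23782709]), 'tcp_rot': array([[ 9.18807233e-01,  3.94706423e-01, -3.28499355e-04],
       [ 3.94706386e-01, -9.18805731e-01,  1.70222035e-03],
       [ 3.70050214e-04, -1.69367316e-03, -9.99998497e-01]]), 'ft_force': array([-0.18966257,  0.55655722,  0.51954969]), 'ft_torque': array([-0.01116072, -0.01789792, -0.01755236]), 'finger_force': 0.0, 'gripper_width': 0.08849278049781466}
scene {'fx': 566.7922344917816, 'fy': 566.7922344917816, 'cx': 321.2829486579219, 'cy': 247.21372528621797, 'extrinsics': array([[-0.58946766,  0.80774339, -0.00885969,  0.3984622 ],
       [-0.57016636, -0.40827145,  0.71289884,  0.20638175],
       [ 0.57222216,  0.42528231,  0.70121092, -1.36845278],
       [ 0.        ,  0.        ,  0.        ,  1.        ]])}
top {'fx': 583.312831943756, 'fy': 583.312831943756, 'cx': 321.0743872171838, 'cy': 231.77464522437663, 'extrinsics': array([[ 0.00555618, -0.99994679,  0.00869138, -0.06641077],
       [ 0.99466921,  0.0064214 ,  0.10291709, -0.59281332],
       [-0.10296743,  0.00807322,  0.99465197, -1.04033977],
       [ 0.        ,  0.        ,  0.        ,  1.        ]])}
-0.0187
```

View pics/scene0.png

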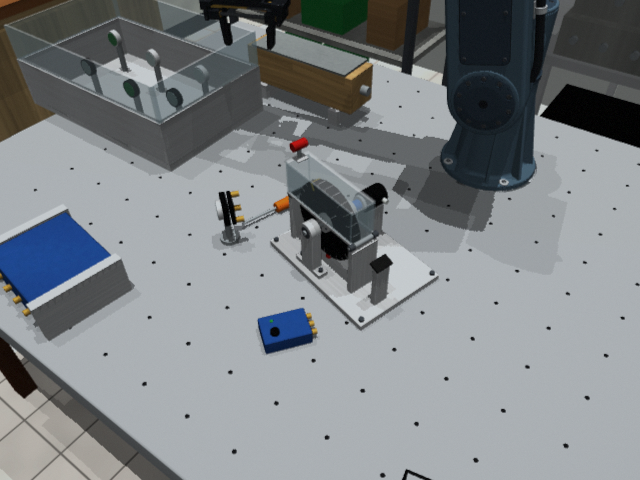

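View pics/top0.png

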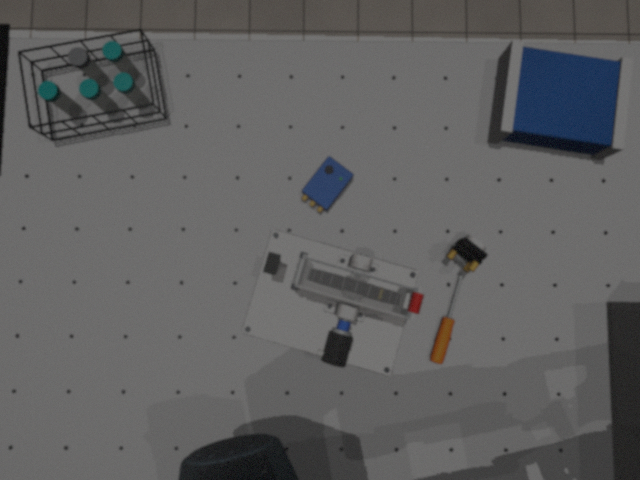

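The scene view shows the chopper with its red handle at (299,145). In the top view the handle is at (416,302) and the plate screws are near (276,235), (415,274), (388,371) and (248,329). The hex driver and mirror mount are to its right, and the small amplifier is beyond it.

```bash
cat > h.py <<'E'
import numpy as np,cv2
from workcell import arm
def ray(cal,u,v):
    E=cal["extrinsics"];R=E[:3,:3];o=-R.T@E[:3,3]
    d=R.T@np.array([(u-cal["cx"])/cal["fx"],-(v-cal["cy"])/cal["fy"],-1.]);return o,d/np.linalg.norm(d)
def onz(cal,u,v,z):
    o,d=ray(cal,u,v);return o+d*(z-o[2])/d[2]
def tri(rs):
    A=sum(np.eye(3)-np.outer(d,d) for o,d in rs);b=sum((np.eye(3)-np.outer(d,d))@o for o,d in rs)
    return np.linalg.solve(A,b)
def proj(cal,p):
    c=cal["extrinsics"][:3,:3]@p+cal["extrinsics"][:3,3];return cal["cx"]+cal["fx"]*c[0]/-c[2],cal["cy"]-cal["fy"]*c[1]/-c[2]
def red(im,box=None):
    h=cv2.cvtColor(im,cv2.COLOR_RGB2HSV);m=((h[...,0]<6)|(h[...,0]>174))&(h[...,1]>150)&(h[...,2]>60)
    n,l,s,c=cv2.connectedComponentsWithStats(m.astype(np.uint8));return [(tuple(c[i].round(1)),s[i].tolist()) for i in range(1,n) if s[i,4]>15]
E
python3 - <<'E'
from h import *
t=cv2.imread("pics/top0.png")[...,::-1].copy();s=cv2.imread("pics/scene0.png")[...,::-1].copy()
ct,cs=arm.calibration("top"),arm.calibration("scene")
print(red(t),red(s))
g=cv2.cvtColor(t,cv2.COLOR_RGB2GRAY).astype(float);P=[]
for u,v in [(276,235),(415,274),(388,371),(248,329)]:
    w=g[v-4:v+5,u-4:u+5];k=np.clip(np.median(w)-15-w,0,None);yy,xx=np.mgrid[-4:5,-4:5]
    u2,v2=u+(k*xx).sum()/k.sum(),v+(k*yy).sum()/k.sum();p=onz(ct,u2,v2,.016);P.append(p);print(u2,v2,p)
P=np.array(P);print("c",P.mean(0))
ex=(P[0]+P[1]-P[2]-P[3]);ey=P[0]+P[3]-P[1]-P[2]
a1=np.arctan2(ex[1],ex[0]);a2=np.arctan2(-ey[0],ey[1]);print(a1,a2,np.linalg.norm(ex)/2,np.linalg.norm(ey)/2)
a=(a1+a2)/2
R=np.array([[np.cos(a),-np.sin(a)],[np.sin(a),np.cos(a)]])
o=P.mean(0)[:2]-R@[-.035,.029];print("chopper",o,"yaw",a)
hp=np.r_[o+R@[0,.096-.182],.232];print("handle pred",hp,proj(ct,hp),proj(cs,hp))
E
```

```text
[((np.float64(415.2), np.float64(302.3)), [409, 293, 13, 20, 171])] [((np.float64(298.4), np.float64(143.9)), [290, 137, 18, 15, 155])]
275.4916666666667 234.9375 [0.58828069 0.02177108 0.016     ]
412.3815461346633 274.42394014962593 [ 0.51648511 -0.23238802  0.016     ]
386.3235294117647 369.55555555555554 [ 0.34349648 -0.18308642  0.016     ]
247.35652173913044 328.81739130434784 [0.41547619 0.07083951 0.016     ]
c [ 0.46593462 -0.08071596  0.016     ]
-0.27715493061458235 -0.2757651350281364 0.1797564638987407 0.26401786828377344
chopper [ 0.49168998 -0.11816808] yaw -0.27646003282135934
handle pred [ 0.46821613 -0.20090246  0.232     ] (np.float64(415.4854909318725), np.float64(302.7066985604747)) (np.float64(298.09192286653024), np.float64(143.72662352106636))
```

carry_out --commands "0.02 -0.012 -0.02 -0.4; 0.06 -0.035 -0.04 -1.1; 0.10 -0.058 -0.062 -1.8; 0.14 -0.082 -0.062 -2.5; 0.18 -0.105 -0.062 -3.3; 0.22 -0.128 -0.062 -4.0; 0.26 -0.152 -0.062 -4.7; 0.30 -0.175 -0.062 -5.5; 0.33 -0.193 -0.062 -6.0; 0.3508 -0.205 -0.062 -6.364; 0.3508 -0.205 -0.062 -6.364; 0.3508 -0.205 -0.062 -6.364" --fingers 0

```text
time_s: 1.3
tool_pos: [0.4682, -0.2013, 0.3003]
tcp_rot: [[0.272, 0.962, -0.001], [0.962, -0.272, 0.0], [-0.0, -0.001, -1.0]]
ft_force: [0.0, -0.1, -0.2]
gripper_width: 0.0882
finger_force: 0.0
```

```bash
cat >> h.py <<'E'
O=np.array([.4917,-.1182]);YAW=-.2765
RC=np.array([[np.cos(YAW),-np.sin(YAW)],[np.sin(YAW),np.cos(YAW)]])
def chop(p): return np.r_[RC.T@(np.asarray(p)[:2]-O),p[2]]
E
python3 - <<'E'
from h import *
s=arm.state();print(s["time_s"],s["tool_pos"],s["tcp_rot"].round(4));print("chopper tcp",chop(s["tool_pos"]))
im=arm.read_camera("wrist");c=arm.calibration("wrist");cv2.imwrite("pics/w1.png",im[...,::-1])
for r in red(im):
    p=onz(c,*r[0],.237);print(r,p,chop(p))
E
```

```text
1.3 [ 0.46823792 -0.20125118  0.30032923] [[ 2.724e-01  9.622e-01 -9.000e-04]
 [ 9.622e-01 -2.724e-01  1.000e-04]
 [-2.000e-04 -9.000e-04 -1.000e+00]]
chopper tcp [ 1.01248577e-04 -8.63015533e-02  3.00329234e-01]
((np.float64(324.5), np.float64(249.7)), [302, 237, 46, 26, 1100]) [ 0.469658   -0.19839303  0.237     ] [ 0.00068714 -0.08316429  0.237     ]
```

View pics/w1.png

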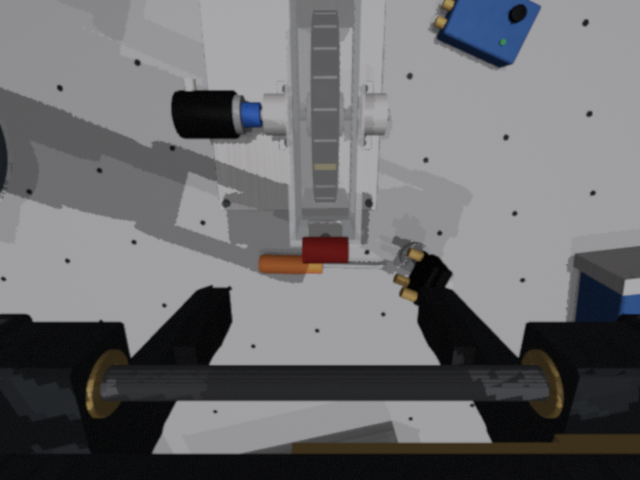

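The wrist view shows the red handle at (325,250), 1–3 mm from where I predicted. The yellow mark is at (325,167), to the right of the rotor's top. Next I'll descend and grip.

carry_out --commands "0.001 0 0.03 0; 0.001 0 0.06 0; 0.001 0 0.08 0; 0.001 0 0.087 0; 0.001 0 0.087 0"

```text
time_s: 1.85
tool_pos: [0.4677, -0.2011, 0.2129]
tcp_rot: [[0.275, 0.961, -0.002], [0.961, -0.275, 0.001], [0.001, -0.002, -1.0]]
ft_force: [0.4, -0.1, 0.1]
gripper_width: 0.0876
finger_force: 0.0
```

carry_out --commands "0 0 0 0; 0 0 0 0; 0 0 0 0; 0 0 0 0; 0 0 0 0; 0 0 0 0" --fingers 1 --grip_force 25

```text
time_s: 2.45
tool_pos: [0.4687, -0.2005, 0.2139]
tcp_rot: [[0.273, 0.962, 0.0], [0.962, -0.273, -0.0], [-0.0, 0.0, -1.0]]
ft_force: [0.2, -0.4, -0.5]
gripper_width: 0.0423
finger_force: 0.0
```

Run:
```python
from h import *
s=arm.state();print(chop(s["tool_pos"]),s["ft_force"].round(2))
y0,z0=-.182,.104
for t in np.linspace(0,1.9,25):
    y=y0*np.cos(t)+z0*np.sin(t);z=-y0*np.sin(t)+z0*np.cos(t);print(round(t,3),"%.3f 0 %.3f 0;"%(y-y0,-(z-z0)))
```

```text
[ 0.00037312 -0.08542038  0.21389036] [ 0.23 -0.38 -0.49]
0.0 0.000 0 -0.000 0;
0.079 0.009 0 -0.014 0;
0.158 0.019 0 -0.027 0;
0.238 0.030 0 -0.040 0;
0.317 0.041 0 -0.052 0;
0.396 0.054 0 -0.062 0;
0.475 0.068 0 -0.072 0;
0.554 0.082 0 -0.080 0;
0.633 0.097 0 -0.088 0;
0.712 0.112 0 -0.094 0;
0.792 0.128 0 -0.099 0;
0.871 0.144 0 -0.102 0;
0.95 0.161 0 -0.105 0;
1.029 0.177 0 -0.106 0;
1.108 0.194 0 -0.105 0;
1.188 0.210 0 -0.104 0;
1.267 0.227 0 -0.101 0;
1.346 0.243 0 -0.097 0;
1.425 0.258 0 -0.091 0;
1.504 0.274 0 -0.085 0;
1.583 0.288 0 -0.077 0;
1.662 0.302 0 -0.068 0;
1.742 0.315 0 -0.058 0;
1.821 0.328 0 -0.047 0;
1.9 0.339 0 -0.035 0;
```

carry_out --commands "0 0 0 0; 0 0 0 0; 0 0 0 0; 0 0 0 0"

```text
time_s: 2.85
tool_pos: [0.4688, -0.2005, 0.2137]
tcp_rot: [[0.273, 0.962, 0.0], [0.962, -0.273, 0.0], [0.0, 0.0, -1.0]]
ft_force: [1.3, -0.5, -1.0]
gripper_width: 0.0295
finger_force: 25.0
```

carry_out --commands "0.004 0 -0.007 0; 0.009 0 -0.014 0; 0.014 0 -0.021 0; 0.019 0 -0.027 0; 0.024 0 -0.033 0; 0.030 0 -0.040 0"

```text
time_s: 3.45
tool_pos: [0.4769, -0.1716, 0.2545]
tcp_rot: [[0.273, 0.962, 0.0], [0.962, -0.273, -0.001], [-0.001, 0.0, -1.0]]
ft_force: [0.2, -3.7, -0.1]
gripper_width: 0.0294
finger_force: 25.0
```

carry_out --commands "0.011 0 -0.012 0; 0.024 0 -0.022 0; 0.038 0 -0.032 0; 0.052 0 -0.040 0; 0.067 0 -0.048 0; 0.082 0 -0.054 0; 0.098 0 -0.059 0; 0.114 0 -0.062 0; 0.131 0 -0.065 0; 0.147 0 -0.066 0; 0.164 0 -0.065 0; 0.180 0 -0.064 0"

```text
time_s: 4.65
tool_pos: [0.5262, 0.0036, 0.3177]
tcp_rot: [[0.272, 0.962, -0.0], [0.962, -0.272, 0.001], [0.001, -0.0, -1.0]]
ft_force: [3.7, -2.9, -5.5]
gripper_width: 0.0302
finger_force: 25.0
```

carry_out --commands "0.017 0 0.003 0; 0.033 0 0.007 0; 0.048 0 0.013 0; 0.064 0 0.019 0; 0.078 0 0.027 0; 0.085 0 0.031 0; 0.092 0 0.036 0; 0.099 0 0.041 0; 0.105 0 0.046 0; 0.110 0 0.050 0; 0.110 0 0.050 0"

```text
time_s: 5.75
tool_pos: [0.5556, 0.1079, 0.2669]
tcp_rot: [[0.273, 0.962, -0.001], [0.962, -0.273, 0.0], [-0.0, -0.002, -1.0]]
ft_force: [-2.7, -0.6, -0.9]
gripper_width: 0.0294
finger_force: 25.0
```

carry_out --commands "0.003 0 0.003 0; 0.006 0 0.005 0; 0.008 0 0.007 0; 0.010 0 0.009 0; 0.012 0 0.011 0; 0.014 0 0.013 0; 0.015 0 0.014 0"

```text
time_s: 6.45
tool_pos: [0.5594, 0.1215, 0.2529]
tcp_rot: [[0.273, 0.962, -0.002], [0.962, -0.273, -0.001], [-0.001, -0.002, -1.0]]
ft_force: [-5.5, -2.3, -3.0]
gripper_width: 0.0296
finger_force: 25.0
```

carry_out --commands "0.001 0 0.001 0; 0.002 0 0.002 0; 0.003 0 0.003 0; 0.004 0 0.005 0; 0.004 0 0.005 0; 0.004 0 0.005 0"

```text
time_s: 7.05
tool_pos: [0.5602, 0.1241, 0.25]
tcp_rot: [[0.273, 0.962, -0.002], [0.962, -0.273, -0.003], [-0.003, -0.001, -1.0]]
ft_force: [-12.2, -7.4, 8.3]
gripper_width: 0.0293
finger_force: 25.0
```

carry_out --commands "0 0 0 0; 0 0 0 0; 0 0 0 0; 0 0 0 0; 0 0 0 0" --fingers 0

```text
time_s: 7.55
tool_pos: [0.5614, 0.1257, 0.2488]
tcp_rot: [[0.273, 0.962, 0.0], [0.962, -0.273, 0.0], [0.0, 0.0, -1.0]]
ft_force: [-0.3, 0.2, -0.1]
gripper_width: 0.0673
finger_force: 0.0
```

carry_out --commands "0 0 -0.02 0; 0 0 -0.05 0; 0 0 -0.08 0; 0 0 -0.10 0; 0 0 -0.10 0"

```text
time_s: 8.05
tool_pos: [0.5627, 0.1258, 0.3523]
tcp_rot: [[0.273, 0.962, 0.007], [0.962, -0.273, 0.0], [0.002, 0.006, -1.0]]
ft_force: [1.5, 0.2, -0.1]
gripper_width: 0.088
finger_force: 0.0
```

Run:
```python
from h import *
cs=arm.calibration("scene");im=arm.read_camera("scene");print(red(im))
o=np.r_[O+RC@[0,.096+.1573],.128+.1386];print("pred",proj(cs,o))
cv2.imwrite("pics/s2.png",cv2.resize(im[90:330,180:500],None,fx=2,fy=2)[...,::-1])
s=arm.state();print(s["time_s"],chop(s["tool_pos"]))
```

```text
[((np.float64(439.8), np.float64(230.0)), [429, 221, 23, 19, 250])]
pred (np.float64(438.4398400828631), np.float64(229.35490393334396))
8.1 [0.00091659 0.25380863 0.34986755]
```

View pics/s2.png

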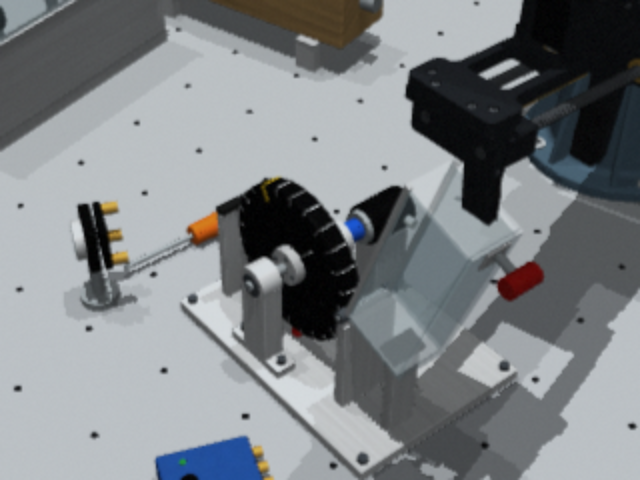

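The guard rests on its stop: the handle is at (440,230), against a predicted (438,229). The rotor is uncovered, with its yellow mark right of the top. I'll move over the rim and take force readings in free air.

carry_out --commands "-0.04 0 0 0; -0.09 0 0 0; -0.14 -0.001 0.02 0; -0.18 -0.001 0.05 0; -0.22 -0.001 0.09 0; -0.245 -0.001 0.12 0; -0.254 -0.001 0.14 0; -0.254 -0.001 0.14 0; -0.254 -0.001 0.14 0"

```text
time_s: 9.0
tool_pos: [0.4904, -0.118, 0.2079]
tcp_rot: [[0.273, 0.962, -0.002], [0.962, -0.273, 0.001], [0.001, -0.002, -1.0]]
ft_force: [-0.3, 0.7, 0.8]
gripper_width: 0.0877
finger_force: 0.0
```

Run:
```python
from h import *
im=arm.read_camera("wrist");c=arm.calibration("wrist");cv2.imwrite("pics/w3.png",im[...,::-1])
F=[];T=[]
for i in range(12):
    s=arm.state();F.append(s["ft_force"]);T.append(s["ft_torque"]);arm.read_camera("top")
print(np.mean(F,0),np.std(F,0),np.mean(T,0),np.std(T,0));print(s["time_s"],chop(s["tool_pos"]))
h=cv2.cvtColor(im,cv2.COLOR_RGB2HSV);m=(abs(h[...,0].astype(int)-27)<7)&(h[...,1]>110)&(h[...,2]>70)
n,l,st,ce=cv2.connectedComponentsWithStats(m.astype(np.uint8))
for i in range(1,n):
    if st[i,4]>20: print(ce[i],st[i])
```

```text
[-0.16283135 -0.20407381 -0.02235357] [0.3804615  0.45398053 0.50865202] [-0.01586172 -0.07088004  0.00172667] [0.03020247 0.02503876 0.02991083]
9.6 [-0.00063316 -0.00037488  0.2088663 ]
[484.54761905  60.95238095] [479  58  12   7  42]
[474.5  82.1] [469  79  12   8  40]
[465.07317073 102.26829268] [460  99  11   8  41]
[327.58333333 336.71794872] [313 334  29   6 156]
[427.03448276 428.65517241] [420 425  16   8  58]
```

View pics/w3.png

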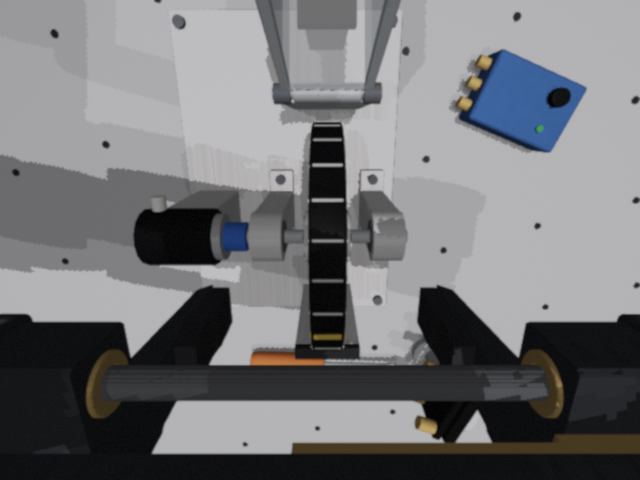

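The rim is centred between the fingers: the rotor is at column 327, the finger midline at about 325. I'll pinch it now.

carry_out --commands "0 0.0005 0.02 0; 0 0.0005 0.04 0; 0 0.0005 0.0515 0; 0 0.0005 0.0515 0"

```text
time_s: 10.05
tool_pos: [0.4902, -0.1181, 0.1555]
tcp_rot: [[0.273, 0.962, -0.003], [0.962, -0.273, 0.002], [0.001, -0.004, -1.0]]
ft_force: [-0.5, 0.2, -0.6]
gripper_width: 0.088
finger_force: 0.0
```

carry_out --commands "0 0 0 0; 0 0 0 0; 0 0 0 0; 0 0 0 0; 0 0 0 0; 0 0 0 0; 0 0 0 0; 0 0 0 0; 0 0 0 0; 0 0 0 0; 0 0 0 0; 0 0 0 0" --fingers 1 --grip_force 20

```text
time_s: 11.25
tool_pos: [0.4918, -0.1188, 0.1572]
tcp_rot: [[0.273, 0.962, 0.001], [0.962, -0.273, -0.0], [-0.0, 0.001, -1.0]]
ft_force: [4.7, -1.6, -4.5]
gripper_width: 0.0197
finger_force: 20.0
```

carry_out --commands "-0.0033 0 0.0001 0; -0.0066 0 0.0003 0"

```text
time_s: 11.45
tool_pos: [0.4904, -0.1238, 0.1569]
tcp_rot: [[0.273, 0.962, 0.002], [0.962, -0.273, 0.002], [0.003, 0.001, -1.0]]
ft_force: [6.6, 4.7, -3.7]
gripper_width: 0.0201
finger_force: 20.0
```

carry_out --commands "-0.0033 0 0.0005 0; -0.0065 0 0.0010 0"

```text
time_s: 11.65
tool_pos: [0.4886, -0.13, 0.1559]
tcp_rot: [[0.273, 0.962, 0.002], [0.962, -0.273, 0.003], [0.003, 0.001, -1.0]]
ft_force: [7.5, 5.7, -4.8]
gripper_width: 0.02
finger_force: 20.0
```

carry_out --commands "-0.0032 0 0.0008 0; -0.0064 0 0.0016 0"

```text
time_s: 11.85
tool_pos: [0.4869, -0.136, 0.1542]
tcp_rot: [[0.273, 0.962, 0.002], [0.962, -0.273, 0.003], [0.003, 0.001, -1.0]]
ft_force: [7.2, 5.7, -3.5]
gripper_width: 0.0197
finger_force: 20.0
```

carry_out --commands "-0.0031 0 0.0011 0; -0.0062 0 0.0023 0"

```text
time_s: 12.05
tool_pos: [0.4853, -0.1419, 0.152]
tcp_rot: [[0.273, 0.962, 0.002], [0.962, -0.273, 0.003], [0.003, 0.001, -1.0]]
ft_force: [8.8, 5.7, -3.7]
gripper_width: 0.0195
finger_force: 20.0
```

Run:
```python
from h import *
s=arm.state();print(s["time_s"],chop(s["tool_pos"]),RC.T@s["ft_force"][:2],s["ft_force"][2],s["ft_torque"],s["gripper_width"])
```

```text
12.05 [ 0.00029304 -0.02453595  0.15197366] [6.9033525  7.86172136] -3.7461671474041864 [ 1.12764019 -1.38996438 -0.01169433] 0.019456558494660717
```

carry_out --commands "-0.0030 0 0.0014 0; -0.0059 0 0.0029 0"

```text
time_s: 12.25
tool_pos: [0.4837, -0.1476, 0.1492]
tcp_rot: [[0.273, 0.962, 0.002], [0.962, -0.273, 0.003], [0.003, 0.001, -1.0]]
ft_force: [7.8, 6.4, -2.6]
gripper_width: 0.0199
finger_force: 20.0
```

carry_out --commands "-0.0029 0 0.0017 0; -0.0057 0 0.0034 0"

```text
time_s: 12.45
tool_pos: [0.4822, -0.1529, 0.1457]
tcp_rot: [[0.273, 0.962, 0.002], [0.962, -0.273, 0.003], [0.004, 0.001, -1.0]]
ft_force: [7.4, 6.6, -2.0]
gripper_width: 0.0199
finger_force: 20.0
```

carry_out --commands "-0.0026 0 0.0019 0; -0.0052 0 0.0040 0"

```text
time_s: 12.65
tool_pos: [0.4808, -0.1578, 0.1418]
tcp_rot: [[0.273, 0.962, 0.002], [0.962, -0.273, 0.003], [0.004, 0.001, -1.0]]
ft_force: [7.3, 7.1, -0.7]
gripper_width: 0.0199
finger_force: 20.0
```

carry_out --commands "0.0026 0 -0.0021 0; 0.0052 0 -0.0040 0"

```text
time_s: 12.85
tool_pos: [0.4816, -0.1548, 0.145]
tcp_rot: [[0.273, 0.962, 0.001], [0.962, -0.273, -0.001], [-0.001, 0.001, -1.0]]
ft_force: [6.8, -4.4, -10.6]
gripper_width: 0.0197
finger_force: 20.0
```

carry_out --commands "0.0028 0 -0.0017 0; 0.0057 0 -0.0034 0"

```text
time_s: 13.05
tool_pos: [0.4829, -0.1502, 0.1487]
tcp_rot: [[0.273, 0.962, 0.0], [0.962, -0.273, -0.003], [-0.002, 0.001, -1.0]]
ft_force: [5.1, -6.0, -8.2]
gripper_width: 0.0198
finger_force: 20.0
```

carry_out --commands "0.0029 0 -0.0015 0; 0.0059 0 -0.0029 0"

```text
time_s: 13.25
tool_pos: [0.4844, -0.1451, 0.152]
tcp_rot: [[0.273, 0.962, 0.0], [0.962, -0.273, -0.004], [-0.003, 0.001, -1.0]]
ft_force: [2.9, -9.3, -5.5]
gripper_width: 0.0197
finger_force: 20.0
```

carry_out --commands "0.0031 0 -0.0012 0; 0.0062 0 -0.0023 0"

```text
time_s: 13.45
tool_pos: [0.486, -0.1395, 0.1546]
tcp_rot: [[0.273, 0.962, -0.0], [0.962, -0.273, -0.004], [-0.004, 0.001, -1.0]]
ft_force: [0.4, -9.3, -3.0]
gripper_width: 0.0197
finger_force: 20.0
```

carry_out --commands "0.0032 0 -0.0008 0; 0.0064 0 -0.0016 0"

```text
time_s: 13.65
tool_pos: [0.4876, -0.1337, 0.1566]
tcp_rot: [[0.273, 0.962, -0.0], [0.962, -0.273, -0.005], [-0.005, 0.001, -1.0]]
ft_force: [-1.8, -10.2, 0.6]
gripper_width: 0.0201
finger_force: 20.0
```

carry_out --commands "0.0032 0 -0.0005 0; 0.0065 0 -0.0010 0"

```text
time_s: 13.85
tool_pos: [0.4894, -0.1275, 0.158]
tcp_rot: [[0.273, 0.962, -0.0], [0.962, -0.273, -0.005], [-0.005, 0.001, -1.0]]
ft_force: [-2.1, -8.8, 2.8]
gripper_width: 0.0195
finger_force: 20.0
```

carry_out --commands "0.0033 0 -0.0002 0; 0.0066 0 -0.0003 0"

```text
time_s: 14.05
tool_pos: [0.4912, -0.1211, 0.1586]
tcp_rot: [[0.273, 0.962, -0.001], [0.962, -0.273, -0.005], [-0.005, 0.001, -1.0]]
ft_force: [-4.7, -8.3, 6.1]
gripper_width: 0.0202
finger_force: 20.0
```

carry_out --commands "0.0033 0 0.0001 0; 0.0066 0 0.0003 0"

```text
time_s: 14.25
tool_pos: [0.493, -0.1145, 0.1584]
tcp_rot: [[0.273, 0.962, -0.0], [0.962, -0.273, -0.005], [-0.004, 0.001, -1.0]]
ft_force: [-3.4, -7.0, 7.4]
gripper_width: 0.02
finger_force: 20.0
```

carry_out --commands "0.0033 0 0.0005 0; 0.0065 0 0.0010 0"

```text
time_s: 14.45
tool_pos: [0.4949, -0.1079, 0.1575]
tcp_rot: [[0.273, 0.962, -0.0], [0.962, -0.273, -0.004], [-0.004, 0.001, -1.0]]
ft_force: [-4.1, -5.2, 7.8]
gripper_width: 0.0202
finger_force: 20.0
```

carry_out --commands "0.0032 0 0.0008 0; 0.0064 0 0.0016 0"

```text
time_s: 14.65
tool_pos: [0.4967, -0.1015, 0.1559]
tcp_rot: [[0.273, 0.962, -0.0], [0.962, -0.273, -0.003], [-0.003, 0.001, -1.0]]
ft_force: [-3.1, -6.1, 7.4]
gripper_width: 0.0204
finger_force: 20.0
```

carry_out --commands "0.0031 0 0.0011 0; 0.0062 0 0.0023 0"

```text
time_s: 14.85
tool_pos: [0.4984, -0.0953, 0.1536]
tcp_rot: [[0.273, 0.962, -0.0], [0.962, -0.273, -0.003], [-0.003, 0.001, -1.0]]
ft_force: [-2.7, -4.6, 7.8]
gripper_width: 0.0201
finger_force: 20.0
```

carry_out --commands "0.0030 0 0.0014 0; 0.0059 0 0.0029 0"

```text
time_s: 15.05
tool_pos: [0.5001, -0.0894, 0.1506]
tcp_rot: [[0.273, 0.962, 0.0], [0.962, -0.273, -0.003], [-0.003, 0.001, -1.0]]
ft_force: [-2.5, -3.4, 8.4]
gripper_width: 0.0199
finger_force: 20.0
```

carry_out --commands "0.0029 0 0.0017 0; 0.0057 0 0.0034 0"

```text
time_s: 15.25
tool_pos: [0.5016, -0.0839, 0.147]
tcp_rot: [[0.273, 0.962, 0.0], [0.962, -0.273, -0.003], [-0.003, 0.001, -1.0]]
ft_force: [-1.3, -3.9, 6.5]
gripper_width: 0.0198
finger_force: 20.0
```

carry_out --commands "0.0026 0 0.0019 0; 0.0052 0 0.0040 0"

```text
time_s: 15.45
tool_pos: [0.503, -0.0788, 0.1428]
tcp_rot: [[0.273, 0.962, 0.0], [0.962, -0.273, -0.002], [-0.002, 0.001, -1.0]]
ft_force: [-1.6, -4.0, 5.8]
gripper_width: 0.0198
finger_force: 20.0
```

carry_out --commands "-0.0026 0 -0.0021 0; -0.0052 0 -0.0040 0"

```text
time_s: 15.65
tool_pos: [0.5022, -0.082, 0.1455]
tcp_rot: [[0.273, 0.962, 0.002], [0.962, -0.273, 0.002], [0.002, 0.001, -1.0]]
ft_force: [7.4, 3.5, -6.1]
gripper_width: 0.0199
finger_force: 20.0
```

carry_out --commands "-0.0028 0 -0.0017 0; -0.0057 0 -0.0034 0"

```text
time_s: 15.85
tool_pos: [0.5007, -0.0872, 0.149]
tcp_rot: [[0.273, 0.962, 0.002], [0.962, -0.273, 0.002], [0.003, 0.001, -1.0]]
ft_force: [7.0, 4.0, -5.3]
gripper_width: 0.0201
finger_force: 20.0
```

carry_out --commands "-0.0029 0 -0.0015 0; -0.0059 0 -0.0029 0"

```text
time_s: 16.05
tool_pos: [0.4991, -0.0928, 0.152]
tcp_rot: [[0.273, 0.962, 0.002], [0.962, -0.273, 0.003], [0.003, 0.001, -1.0]]
ft_force: [6.5, 3.8, -4.2]
gripper_width: 0.0198
finger_force: 20.0
```

carry_out --commands "-0.0031 0 -0.0012 0; -0.0062 0 -0.0023 0"

```text
time_s: 16.25
tool_pos: [0.4974, -0.0988, 0.1543]
tcp_rot: [[0.273, 0.962, 0.002], [0.962, -0.273, 0.003], [0.003, 0.001, -1.0]]
ft_force: [8.0, 3.9, -5.2]
gripper_width: 0.0196
finger_force: 20.0
```

carry_out --commands "-0.0032 0 -0.0008 0; -0.0064 0 -0.0016 0"

```text
time_s: 16.45
tool_pos: [0.4957, -0.1049, 0.156]
tcp_rot: [[0.273, 0.962, 0.002], [0.962, -0.273, 0.003], [0.003, 0.001, -1.0]]
ft_force: [6.6, 3.7, -3.9]
gripper_width: 0.0194
finger_force: 20.0
```

carry_out --commands "-0.0032 0 -0.0005 0; -0.0065 0 -0.0010 0"

```text
time_s: 16.65
tool_pos: [0.4939, -0.1111, 0.157]
tcp_rot: [[0.273, 0.962, 0.002], [0.962, -0.273, 0.003], [0.003, 0.001, -1.0]]
ft_force: [7.0, 3.7, -4.3]
gripper_width: 0.0194
finger_force: 20.0
```

carry_out --commands "-0.0033 0 -0.0002 0; -0.0066 0 -0.0003 0"

```text
time_s: 16.85
tool_pos: [0.4922, -0.1175, 0.1573]
tcp_rot: [[0.273, 0.962, 0.002], [0.962, -0.273, 0.003], [0.003, 0.001, -1.0]]
ft_force: [8.0, 4.5, -2.8]
gripper_width: 0.0197
finger_force: 20.0
```

```bash
cat > d1.txt <<'E'
0.4904 -0.1238 0.1569 6.6 4.7 -3.7 1
0.4886 -0.13 0.1559 7.5 5.7 -4.8 1
0.4869 -0.136 0.1542 7.2 5.7 -3.5 1
0.4853 -0.1419 0.152 8.8 5.7 -3.7 1
0.4837 -0.1476 0.1492 7.8 6.4 -2.6 1
0.4822 -0.1529 0.1457 7.4 6.6 -2.0 1
0.4808 -0.1578 0.1418 7.3 7.1 -0.7 1
0.4816 -0.1548 0.145 6.8 -4.4 -10.6 -1
0.4829 -0.1502 0.1487 5.1 -6.0 -8.2 -1
0.4844 -0.1451 0.152 2.9 -9.3 -5.5 -1
0.486 -0.1395 0.1546 0.4 -9.3 -3.0 -1
0.4876 -0.1337 0.1566 -1.8 -10.2 0.6 -1
0.4894 -0.1275 0.158 -2.1 -8.8 2.8 -1
0.4912 -0.1211 0.1586 -4.7 -8.3 6.1 -1
0.493 -0.1145 0.1584 -3.4 -7.0 7.4 -1
0.4949 -0.1079 0.1575 -4.1 -5.2 7.8 -1
0.4967 -0.1015 0.1559 -3.1 -6.1 7.4 -1
0.4984 -0.0953 0.1536 -2.7 -4.6 7.8 -1
0.5001 -0.0894 0.1506 -2.5 -3.4 8.4 -1
0.5016 -0.0839 0.147 -1.3 -3.9 6.5 -1
0.503 -0.0788 0.1428 -1.6 -4.0 5.8 -1
0.5022 -0.082 0.1455 7.4 3.5 -6.1 1
0.5007 -0.0872 0.149 7.0 4.0 -5.3 1
0.4991 -0.0928 0.152 6.5 3.8 -4.2 1
0.4974 -0.0988 0.1543 8.0 3.9 -5.2 1
0.4957 -0.1049 0.156 6.6 3.7 -3.9 1
0.4939 -0.1111 0.157 7.0 3.7 -4.3 1
0.4922 -0.1175 0.1573 8.0 4.5 -2.8 1
E
cat >> h.py <<'E'
B=np.array([-.16,-.2,-.02])
def mom(d):
    xy=(d[:,:2]-O)@RC;f=d[:,3:6]-B;fc=f[:,:2]@RC
    y=xy[:,1];z=d[:,2]+.0187-.110
    M=-(y*f[:,2]-z*fc[:,1]);al=np.arctan2(-y,z);r=np.hypot(y,z)
    return al,M,(y*fc[:,1]+z*f[:,2])/r,r
def fit(al,M,dr):
    X=np.c_[np.sin(al),np.cos(al),dr];c,*_=np.linalg.lstsq(X,M,rcond=None)
    s=np.std(M-X@c)*np.sqrt(len(M)/(len(M)-3));C=np.linalg.inv(X.T@X)*s*s
    return c,np.hypot(*c[:2]),np.arctan2(c[1],c[0]),c[2],s,np.sqrt(np.diag(C))
E
python3 - <<'E'
from h import *
d=np.loadtxt("d1.txt");al,M,Fr,r=mom(d)
for a in zip(al,M,Fr,r,d[:,6]): print(np.round(a,3))
k=np.ones(len(d),bool);k[[0,7,8,21]]=0
print(fit(al[k],M[k],d[k,6]))
E
```

```text
[ 0.087  0.409 -4.238  0.066  1.   ]
[ 0.187  0.443 -6.138  0.066  1.   ]
[ 0.285  0.419 -5.501  0.066  1.   ]
[ 0.384  0.403 -6.457  0.065  1.   ]
[ 0.484  0.415 -6.252  0.065  1.   ]
[ 0.584  0.397 -6.398  0.065  1.   ]
[ 0.683  0.43  -6.244  0.065  1.   ]
[ 0.615 -0.517 -7.403  0.066 -1.   ]
[ 0.524 -0.509 -5.007  0.066 -1.   ]
[ 0.43  -0.633 -1.676  0.067 -1.   ]
[ 0.335 -0.61   0.015  0.067 -1.   ]
[ 0.241 -0.647  3.002  0.067 -1.   ]
[ 0.143 -0.56   4.042  0.067 -1.   ]
[ 0.043 -0.59   6.507  0.067 -1.   ]
[-0.058 -0.527  6.975  0.067 -1.   ]
[-0.161 -0.474  6.772  0.067 -1.   ]
[-0.264 -0.548  5.476  0.067 -1.   ]
[-0.366 -0.493  5.541  0.067 -1.   ]
[-0.468 -0.473  5.835  0.066 -1.   ]
[-0.57  -0.448  3.401  0.066 -1.   ]
[-0.672 -0.447  2.032  0.066 -1.   ]
[-0.608  0.534 -1.781  0.066  1.   ]
[-0.51   0.516 -1.681  0.066  1.   ]
[-0.411  0.455 -1.568  0.066  1.   ]
[-0.311  0.494 -3.046  0.066  1.   ]
[-0.211  0.416 -2.619  0.066  1.   ]
[-0.113  0.407 -3.612  0.066  1.   ]
[-0.012  0.448 -2.697  0.066  1.   ]
(array([-0.12146285, -0.05700932,  0.49826471]), np.float64(0.13417632537011454), np.float64(-2.7027593968446815), np.float64(0.49826470969143627), np.float64(0.03421955052311805), array([0.01983238, 0.00750628, 0.00722647]))
```

carry_out --commands "-0.0066 0 0.0003 0; -0.0131 0 0.0013 0; -0.0195 0 0.0029 0; -0.0257 0 0.0052 0; -0.0316 0 0.0081 0; -0.0373 0 0.0115 0; -0.0425 0 0.0155 0; -0.0425 0 0.0155 0"

```text
time_s: 17.65
tool_pos: [0.4805, -0.1587, 0.1412]
tcp_rot: [[0.274, 0.962, 0.002], [0.962, -0.274, 0.002], [0.003, 0.001, -1.0]]
ft_force: [9.3, 1.3, -7.9]
gripper_width: 0.0201
finger_force: 20.0
```

carry_out --commands "0 0 0 0; 0 0 0 0; 0 0 0 0; 0 0 0 0" --fingers 0.5

```text
time_s: 18.05
tool_pos: [0.4796, -0.1595, 0.1418]
tcp_rot: [[0.273, 0.962, -0.0], [0.962, -0.273, 0.0], [-0.0, -0.0, -1.0]]
ft_force: [1.2, -1.3, -0.6]
gripper_width: 0.0439
finger_force: 0.0
```

carry_out --commands "0.01 0 -0.008 0; 0.03 0 -0.013 0; 0.055 0 -0.013 0; 0.075 0 -0.008 0; 0.085 0 0 0; 0.085 0 0 0; 0.085 0 0 0"

```text
time_s: 18.75
tool_pos: [0.5028, -0.0778, 0.1416]
tcp_rot: [[0.272, 0.962, -0.001], [0.962, -0.272, -0.0], [-0.0, -0.001, -1.0]]
ft_force: [0.1, 0.3, 0.4]
gripper_width: 0.0441
finger_force: 0.0
```

carry_out --commands "0 0 0 0; 0 0 0 0; 0 0 0 0; 0 0 0 0; 0 0 0 0; 0 0 0 0" --fingers 1 --grip_force 15

```text
time_s: 19.35
tool_pos: [0.5032, -0.0784, 0.1419]
tcp_rot: [[0.273, 0.962, 0.0], [0.962, -0.273, -0.001], [-0.001, 0.001, -1.0]]
ft_force: [0.1, -3.2, 0.1]
gripper_width: 0.0202
finger_force: 15.0
```

Run:
```python
from h import *
s=arm.state();print(s["time_s"],chop(s["tool_pos"]),RC.T@s["ft_force"][:2],s["ft_force"][2],s["gripper_width"],s["finger_force"])
```

```text
19.35 [0.0001443  0.04144646 0.1419171 ] [ 0.93742634 -3.05302677] 0.14208329573689135 0.020217886802897087 14.99784207007906
```

carry_out --commands "-0.0052 0 -0.0040 0; -0.0109 0 -0.0074 0"

```text
time_s: 19.55
tool_pos: [0.5005, -0.0877, 0.1492]
tcp_rot: [[0.273, 0.962, 0.001], [0.962, -0.273, 0.001], [0.002, 0.001, -1.0]]
ft_force: [4.6, 1.6, -2.6]
gripper_width: 0.0199
finger_force: 15.0
```

carry_out --commands "-0.0059 0 -0.0029 0; -0.0121 0 -0.0052 0"

```text
time_s: 19.75
tool_pos: [0.4972, -0.0995, 0.1547]
tcp_rot: [[0.273, 0.962, 0.002], [0.962, -0.273, 0.001], [0.002, 0.001, -1.0]]
ft_force: [4.4, 2.0, -3.3]
gripper_width: 0.0196
finger_force: 15.0
```

carry_out --commands "-0.0064 0 -0.0016 0; -0.0129 0 -0.0026 0"

```text
time_s: 19.95
tool_pos: [0.4937, -0.1119, 0.1573]
tcp_rot: [[0.273, 0.962, 0.002], [0.962, -0.273, 0.001], [0.002, 0.001, -1.0]]
ft_force: [5.3, 2.3, -4.1]
gripper_width: 0.0194
finger_force: 15.0
```

carry_out --commands "-0.0066 0 -0.0003 0; -0.0132 0 0 0"

```text
time_s: 20.15
tool_pos: [0.4902, -0.1245, 0.1571]
tcp_rot: [[0.273, 0.962, 0.002], [0.962, -0.273, 0.002], [0.002, 0.001, -1.0]]
ft_force: [6.0, 3.6, -4.2]
gripper_width: 0.0195
finger_force: 15.0
```

carry_out --commands "-0.0065 0 0.0010 0; -0.0129 0 0.0026 0"

```text
time_s: 20.35
tool_pos: [0.4868, -0.1366, 0.1544]
tcp_rot: [[0.273, 0.962, 0.002], [0.962, -0.273, 0.002], [0.003, 0.001, -1.0]]
ft_force: [7.2, 4.7, -5.1]
gripper_width: 0.0202
finger_force: 15.0
```

carry_out --commands "-0.0062 0 0.0023 0; -0.0121 0 0.0052 0"

```text
time_s: 20.55
tool_pos: [0.4836, -0.148, 0.1492]
tcp_rot: [[0.273, 0.962, 0.002], [0.962, -0.273, 0.003], [0.003, 0.002, -1.0]]
ft_force: [7.7, 5.3, -3.5]
gripper_width: 0.0201
finger_force: 15.0
```

carry_out --commands "-0.0057 0 0.0034 0; -0.0109 0 0.0074 0"

```text
time_s: 20.75
tool_pos: [0.4807, -0.1582, 0.1419]
tcp_rot: [[0.273, 0.962, 0.002], [0.962, -0.273, 0.003], [0.004, 0.002, -1.0]]
ft_force: [7.4, 7.3, -1.9]
gripper_width: 0.0197
finger_force: 15.0
```

carry_out --commands "0 0 0 0; 0 0 0 0; 0 0 0 0; 0 0 0 0" --fingers 0.5

```text
time_s: 21.15
tool_pos: [0.4797, -0.1595, 0.1419]
tcp_rot: [[0.273, 0.962, -0.0], [0.962, -0.273, -0.0], [-0.0, -0.0, -1.0]]
ft_force: [-0.5, 0.5, 0.0]
gripper_width: 0.0441
finger_force: 0.0
```

carry_out --commands "0.01 0 -0.008 0; 0.03 0 -0.013 0; 0.055 0 -0.013 0; 0.075 0 -0.008 0; 0.085 0 0 0; 0.085 0 0 0; 0.085 0 0 0"

```text
time_s: 21.85
tool_pos: [0.5027, -0.0777, 0.1416]
tcp_rot: [[0.272, 0.962, -0.001], [0.962, -0.272, -0.0], [-0.0, -0.001, -1.0]]
ft_force: [-0.2, -0.3, 0.4]
gripper_width: 0.044
finger_force: 0.0
```

carry_out --commands "0 0 0 0; 0 0 0 0; 0 0 0 0; 0 0 0 0; 0 0 0 0; 0 0 0 0" --fingers 1 --grip_force 15

```text
time_s: 22.45
tool_pos: [0.5032, -0.0783, 0.1419]
tcp_rot: [[0.273, 0.962, 0.0], [0.962, -0.273, -0.001], [-0.001, 0.001, -1.0]]
ft_force: [0.2, -3.8, -0.5]
gripper_width: 0.0201
finger_force: 15.0
```

Run:
```python
from h import *
s=arm.state();print(s["time_s"],chop(s["tool_pos"]),RC.T@s["ft_force"][:2],s["ft_force"][2],s["gripper_width"],s["finger_force"])
```

```text
22.45 [0.00015369 0.04147518 0.14190964] [ 1.2426834  -3.54920087] -0.4977337383623307 0.02006329023227977 14.997726603921251
```

carry_out --commands "-0.0026 0 -0.0021 0; -0.0052 0 -0.0040 0"

```text
time_s: 22.65
tool_pos: [0.502, -0.0823, 0.1454]
tcp_rot: [[0.273, 0.962, 0.001], [0.962, -0.273, 0.001], [0.002, 0.001, -1.0]]
ft_force: [5.5, 1.4, -4.8]
gripper_width: 0.0201
finger_force: 15.0
```

carry_out --commands "-0.0028 0 -0.0017 0; -0.0057 0 -0.0034 0"

```text
time_s: 22.85
tool_pos: [0.5006, -0.0874, 0.149]
tcp_rot: [[0.273, 0.962, 0.002], [0.962, -0.273, 0.002], [0.002, 0.001, -1.0]]
ft_force: [5.5, 1.9, -2.8]
gripper_width: 0.02
finger_force: 15.0
```

carry_out --commands "-0.0029 0 -0.0015 0; -0.0059 0 -0.0029 0"

```text
time_s: 23.05
tool_pos: [0.4991, -0.0928, 0.152]
tcp_rot: [[0.273, 0.962, 0.002], [0.962, -0.273, 0.002], [0.003, 0.001, -1.0]]
ft_force: [6.6, 3.0, -2.9]
gripper_width: 0.0196
finger_force: 15.0
```

carry_out --commands "-0.0031 0 -0.0012 0; -0.0062 0 -0.0023 0"

```text
time_s: 23.25
tool_pos: [0.4974, -0.0987, 0.1543]
tcp_rot: [[0.273, 0.962, 0.002], [0.962, -0.273, 0.003], [0.003, 0.001, -1.0]]
ft_force: [5.3, 3.7, -3.6]
gripper_width: 0.0196
finger_force: 15.0
```

carry_out --commands "-0.0032 0 -0.0008 0; -0.0064 0 -0.0016 0"

```text
time_s: 23.45
tool_pos: [0.4958, -0.1047, 0.156]
tcp_rot: [[0.273, 0.962, 0.002], [0.962, -0.273, 0.003], [0.003, 0.001, -1.0]]
ft_force: [5.9, 4.2, -2.8]
gripper_width: 0.0199
finger_force: 15.0
```

carry_out --commands "-0.0032 0 -0.0005 0; -0.0065 0 -0.0010 0"

```text
time_s: 23.65
tool_pos: [0.494, -0.1109, 0.157]
tcp_rot: [[0.273, 0.962, 0.002], [0.962, -0.273, 0.003], [0.003, 0.001, -1.0]]
ft_force: [5.5, 6.0, -3.3]
gripper_width: 0.0197
finger_force: 15.0
```

carry_out --commands "-0.0033 0 -0.0002 0; -0.0066 0 -0.0003 0"

```text
time_s: 23.85
tool_pos: [0.4923, -0.1171, 0.1573]
tcp_rot: [[0.273, 0.962, 0.002], [0.962, -0.273, 0.003], [0.004, 0.001, -1.0]]
ft_force: [6.6, 5.1, -3.5]
gripper_width: 0.02
finger_force: 15.0
```

carry_out --commands "-0.0033 0 0.0001 0; -0.0066 0 0.0003 0"

```text
time_s: 24.05
tool_pos: [0.4905, -0.1233, 0.157]
tcp_rot: [[0.273, 0.962, 0.002], [0.962, -0.273, 0.003], [0.004, 0.001, -1.0]]
ft_force: [6.2, 6.3, -2.4]
gripper_width: 0.0202
finger_force: 15.0
```

carry_out --commands "-0.0033 0 0.0005 0; -0.0065 0 0.0010 0"

```text
time_s: 24.25
tool_pos: [0.4888, -0.1295, 0.156]
tcp_rot: [[0.273, 0.962, 0.003], [0.962, -0.273, 0.003], [0.004, 0.002, -1.0]]
ft_force: [7.0, 5.8, -2.6]
gripper_width: 0.0198
finger_force: 15.0
```

carry_out --commands "-0.0032 0 0.0008 0; -0.0064 0 0.0016 0"

```text
time_s: 24.45
tool_pos: [0.4871, -0.1355, 0.1544]
tcp_rot: [[0.273, 0.962, 0.003], [0.962, -0.273, 0.004], [0.004, 0.001, -1.0]]
ft_force: [6.7, 7.8, -1.9]
gripper_width: 0.0201
finger_force: 15.0
```

carry_out --commands "-0.0031 0 0.0011 0; -0.0062 0 0.0023 0"

```text
time_s: 24.65
tool_pos: [0.4854, -0.1413, 0.1521]
tcp_rot: [[0.273, 0.962, 0.003], [0.962, -0.273, 0.004], [0.004, 0.001, -1.0]]
ft_force: [6.4, 7.8, -2.1]
gripper_width: 0.0201
finger_force: 15.0
```

carry_out --commands "-0.0030 0 0.0014 0; -0.0059 0 0.0029 0"

```text
time_s: 24.85
tool_pos: [0.4839, -0.147, 0.1493]
tcp_rot: [[0.273, 0.962, 0.003], [0.962, -0.273, 0.004], [0.004, 0.001, -1.0]]
ft_force: [5.6, 8.1, 0.8]
gripper_width: 0.0198
finger_force: 15.0
```

carry_out --commands "-0.0029 0 0.0017 0; -0.0057 0 0.0034 0"

```text
time_s: 25.05
tool_pos: [0.4824, -0.1524, 0.146]
tcp_rot: [[0.273, 0.962, 0.003], [0.962, -0.273, 0.004], [0.005, 0.001, -1.0]]
ft_force: [7.5, 7.4, 0.8]
gripper_width: 0.0203
finger_force: 15.0
```

carry_out --commands "-0.0026 0 0.0019 0; -0.0052 0 0.0040 0"

```text
time_s: 25.25
tool_pos: [0.4809, -0.1574, 0.1421]
tcp_rot: [[0.273, 0.962, 0.003], [0.962, -0.273, 0.004], [0.005, 0.001, -1.0]]
ft_force: [5.3, 9.1, 1.6]
gripper_width: 0.0196
finger_force: 15.0
```

carry_out --commands "0.0026 0 -0.0021 0; 0.0052 0 -0.0040 0"

```text
time_s: 25.45
tool_pos: [0.4818, -0.1542, 0.1454]
tcp_rot: [[0.273, 0.962, 0.001], [0.962, -0.273, 0.0], [0.001, 0.001, -1.0]]
ft_force: [4.3, -2.7, -6.7]
gripper_width: 0.0199
finger_force: 15.0
```

carry_out --commands "0.0028 0 -0.0017 0; 0.0057 0 -0.0034 0"

```text
time_s: 25.65
tool_pos: [0.4832, -0.1495, 0.1492]
tcp_rot: [[0.273, 0.962, 0.001], [0.962, -0.273, -0.001], [-0.001, 0.001, -1.0]]
ft_force: [2.4, -4.5, -4.2]
gripper_width: 0.0196
finger_force: 15.0
```

carry_out --commands "0.0029 0 -0.0015 0; 0.0059 0 -0.0029 0"

```text
time_s: 25.85
tool_pos: [0.4846, -0.1443, 0.1524]
tcp_rot: [[0.273, 0.962, 0.001], [0.962, -0.273, -0.002], [-0.002, 0.001, -1.0]]
ft_force: [1.2, -6.4, -0.7]
gripper_width: 0.0197
finger_force: 15.0
```

carry_out --commands "0.0031 0 -0.0012 0; 0.0062 0 -0.0023 0"

```text
time_s: 26.05
tool_pos: [0.4862, -0.1386, 0.1549]
tcp_rot: [[0.273, 0.962, 0.0], [0.962, -0.273, -0.003], [-0.002, 0.001, -1.0]]
ft_force: [-1.7, -6.2, 0.7]
gripper_width: 0.0198
finger_force: 15.0
```

carry_out --commands "0.0032 0 -0.0008 0; 0.0064 0 -0.0016 0"

```text
time_s: 26.25
tool_pos: [0.4879, -0.1327, 0.1568]
tcp_rot: [[0.273, 0.962, 0.0], [0.962, -0.273, -0.003], [-0.003, 0.001, -1.0]]
ft_force: [-2.2, -6.5, 2.7]
gripper_width: 0.0199
finger_force: 15.0
```

carry_out --commands "0.0032 0 -0.0005 0; 0.0065 0 -0.0010 0"

```text
time_s: 26.45
tool_pos: [0.4897, -0.1265, 0.158]
tcp_rot: [[0.273, 0.962, 0.0], [0.962, -0.273, -0.003], [-0.003, 0.001, -1.0]]
ft_force: [-3.1, -5.9, 4.5]
gripper_width: 0.0197
finger_force: 15.0
```

carry_out --commands "0.0033 0 -0.0002 0; 0.0066 0 -0.0003 0"

```text
time_s: 26.65
tool_pos: [0.4915, -0.1201, 0.1585]
tcp_rot: [[0.273, 0.962, 0.0], [0.962, -0.273, -0.003], [-0.003, 0.001, -1.0]]
ft_force: [-3.7, -5.6, 5.9]
gripper_width: 0.0194
finger_force: 15.0
```

carry_out --commands "0.0033 0 0.0001 0; 0.0066 0 0.0003 0"

```text
time_s: 26.85
tool_pos: [0.4933, -0.1136, 0.1582]
tcp_rot: [[0.273, 0.962, 0.0], [0.962, -0.273, -0.003], [-0.003, 0.001, -1.0]]
ft_force: [-3.8, -5.3, 6.7]
gripper_width: 0.02
finger_force: 15.0
```

carry_out --commands "0.0033 0 0.0005 0; 0.0065 0 0.0010 0"

```text
time_s: 27.05
tool_pos: [0.4951, -0.1072, 0.1573]
tcp_rot: [[0.273, 0.962, 0.0], [0.962, -0.273, -0.003], [-0.002, 0.001, -1.0]]
ft_force: [-3.4, -4.9, 5.8]
gripper_width: 0.0201
finger_force: 15.0
```

carry_out --commands "0.0032 0 0.0008 0; 0.0064 0 0.0016 0"

```text
time_s: 27.25
tool_pos: [0.4968, -0.101, 0.1556]
tcp_rot: [[0.273, 0.962, 0.0], [0.962, -0.273, -0.002], [-0.002, 0.001, -1.0]]
ft_force: [-3.7, -5.4, 5.8]
gripper_width: 0.0197
finger_force: 15.0
```

carry_out --commands "0.0031 0 0.0011 0; 0.0062 0 0.0023 0"

```text
time_s: 27.45
tool_pos: [0.4985, -0.0949, 0.1533]
tcp_rot: [[0.273, 0.962, 0.0], [0.962, -0.273, -0.002], [-0.002, 0.001, -1.0]]
ft_force: [-2.6, -4.5, 6.2]
gripper_width: 0.0199
finger_force: 15.0
```

carry_out --commands "0.0030 0 0.0014 0; 0.0059 0 0.0029 0"

```text
time_s: 27.65
tool_pos: [0.5002, -0.0892, 0.1503]
tcp_rot: [[0.273, 0.962, 0.0], [0.962, -0.273, -0.002], [-0.002, 0.001, -1.0]]
ft_force: [-2.9, -4.4, 6.4]
gripper_width: 0.02
finger_force: 15.0
```

carry_out --commands "0.0029 0 0.0017 0; 0.0057 0 0.0034 0"

```text
time_s: 27.85
tool_pos: [0.5017, -0.0837, 0.1468]
tcp_rot: [[0.273, 0.962, 0.0], [0.962, -0.273, -0.002], [-0.002, 0.001, -1.0]]
ft_force: [-3.5, -5.0, 4.7]
gripper_width: 0.02
finger_force: 15.0
```

carry_out --commands "0.0026 0 0.0019 0; 0.0052 0 0.0040 0"

```text
time_s: 28.05
tool_pos: [0.5031, -0.0788, 0.1428]
tcp_rot: [[0.273, 0.962, 0.0], [0.962, -0.273, -0.002], [-0.002, 0.001, -1.0]]
ft_force: [-2.0, -4.8, 5.4]
gripper_width: 0.0197
finger_force: 15.0
```

```bash
cat > d2.txt <<'E'
0.502 -0.0823 0.1454 5.5 1.4 -4.8 1
0.5006 -0.0874 0.149 5.5 1.9 -2.8 1
0.4991 -0.0928 0.152 6.6 3.0 -2.9 1
0.4974 -0.0987 0.1543 5.3 3.7 -3.6 1
0.4958 -0.1047 0.156 5.9 4.2 -2.8 1
0.494 -0.1109 0.157 5.5 6.0 -3.3 1
0.4923 -0.1171 0.1573 6.6 5.1 -3.5 1
0.4905 -0.1233 0.157 6.2 6.3 -2.4 1
0.4888 -0.1295 0.156 7.0 5.8 -2.6 1
0.4871 -0.1355 0.1544 6.7 7.8 -1.9 1
0.4854 -0.1413 0.1521 6.4 7.8 -2.1 1
0.4839 -0.147 0.1493 5.6 8.1 0.8 1
0.4824 -0.1524 0.146 7.5 7.4 0.8 1
0.4809 -0.1574 0.1421 5.3 9.1 1.6 1
0.4818 -0.1542 0.1454 4.3 -2.7 -6.7 -1
0.4832 -0.1495 0.1492 2.4 -4.5 -4.2 -1
0.4846 -0.1443 0.1524 1.2 -6.4 -0.7 -1
0.4862 -0.1386 0.1549 -1.7 -6.2 0.7 -1
0.4879 -0.1327 0.1568 -2.2 -6.5 2.7 -1
0.4897 -0.1265 0.158 -3.1 -5.9 4.5 -1
0.4915 -0.1201 0.1585 -3.7 -5.6 5.9 -1
0.4933 -0.1136 0.1582 -3.8 -5.3 6.7 -1
0.4951 -0.1072 0.1573 -3.4 -4.9 5.8 -1
0.4968 -0.101 0.1556 -3.7 -5.4 5.8 -1
0.4985 -0.0949 0.1533 -2.6 -4.5 6.2 -1
0.5002 -0.0892 0.1503 -2.9 -4.4 6.4 -1
0.5017 -0.0837 0.1468 -3.5 -5.0 4.7 -1
0.5031 -0.0788 0.1428 -2.0 -4.8 5.4 -1
E
cat > ds.txt <<'E'
0.5005 -0.0877 0.1492 4.6 1.6 -2.6 1
0.4972 -0.0995 0.1547 4.4 2.0 -3.3 1
0.4937 -0.1119 0.1573 5.3 2.3 -4.1 1
0.4902 -0.1245 0.1571 6.0 3.6 -4.2 1
0.4868 -0.1366 0.1544 7.2 4.7 -5.1 1
0.4836 -0.148 0.1492 7.7 5.3 -3.5 1
0.4807 -0.1582 0.1419 7.4 7.3 -1.9 1
E
python3 - <<'E'
from h import *
d=np.loadtxt("d2.txt");al,M,Fr,r=mom(d)
for a in zip(al,M,Fr,r,d[:,6]): print(np.round(a,3))
k=np.ones(len(d),bool);k[[0,14]]=0
f2=fit(al[k],M[k],d[k,6]);print(f2,"down at pinch",-f2[2])
d1=np.loadtxt("d1.txt");a1,M1,_,_=mom(d1);ds=np.loadtxt("ds.txt");as_,Ms,_,_=mom(ds);print("stroke",as_.round(3),Ms.round(3))
g=lambda x,y,z:mom(np.array([[x,y,z,0,0,0]]))[0][0]
A1=g(.4796,-.1595,.1418);A2=g(.5032,-.0784,.1419);B1=g(.4797,-.1595,.1419);B2=g(.5032,-.0783,.1419)
o1=A1-A2;o2=o1+B1-B2;print("offsets",A1,A2,o1,o2)
# joint fit with separate drags
k1=np.ones(len(d1),bool);k1[[0,7,8,21]]=0
th=np.r_[a1[k1],as_[1:]+o1,al[k]+o2];MM=np.r_[M1[k1],Ms[1:],M[k]]
Z=lambda n:np.zeros(n);n1,n2,n3=k1.sum(),len(ds)-1,k.sum()
X=np.c_[np.sin(th),np.cos(th),np.r_[d1[k1,6],Z(n2+n3)],np.r_[Z(n1),ds[1:,6],d[k,6]]]
c,*_=np.linalg.lstsq(X,MM,rcond=None);res=MM-X@c;s=res.std();p=np.arctan2(c[1],c[0])
print(c,np.hypot(*c[:2]),p,s,np.sqrt(np.diag(np.linalg.inv(X.T@X)))*s/np.hypot(*c[:2]),"down pinch now",(-p-o2+np.pi)%(2*np.pi)-np.pi)
E
```

```text
[-0.604  0.345 -2.181  0.066  1.   ]
[-0.507  0.295 -0.698  0.066  1.   ]
[-0.411  0.375 -0.673  0.066  1.   ]
[-0.312  0.403 -1.798  0.066  1.   ]
[-0.215  0.42  -1.462  0.066  1.   ]
[-0.116  0.518 -2.389  0.066  1.   ]
[-0.019  0.463 -3.351  0.066  1.   ]
[ 0.079  0.512 -3.007  0.066  1.   ]
[ 0.178  0.47  -3.91   0.066  1.   ]
[ 0.276  0.57  -4.42   0.066  1.   ]
[ 0.375  0.527 -5.411  0.065  1.   ]
[ 0.475  0.579 -3.643  0.065  1.   ]
[ 0.575  0.543 -4.424  0.065  1.   ]
[ 0.675  0.596 -5.257  0.065  1.   ]
[ 0.604 -0.314 -4.823  0.066 -1.   ]
[ 0.511 -0.335 -1.967  0.066 -1.   ]
[ 0.417 -0.36   1.642  0.067 -1.   ]
[ 0.321 -0.379  2.635  0.067 -1.   ]
[ 0.225 -0.393  4.127  0.067 -1.   ]
[ 0.127 -0.381  5.281  0.067 -1.   ]
[ 0.028 -0.403  6.09   0.067 -1.   ]
[-0.073 -0.427  6.275  0.067 -1.   ]
[-0.173 -0.424  4.805  0.067 -1.   ]
[-0.272 -0.488  4.002  0.067 -1.   ]
[-0.373 -0.449  4.041  0.067 -1.   ]
[-0.473 -0.477  3.531  0.066 -1.   ]
[-0.574 -0.476  0.958  0.066 -1.   ]
[-0.673 -0.476  1.17   0.066 -1.   ]
(array([0.17467817, 0.03256884, 0.43873962]), np.float64(0.17768846491527246), np.float64(0.18433392226445947), np.float64(0.43873962029212904), np.float64(0.03394047192187778), array([0.01882116, 0.00713809, 0.00679629])) down at pinch -0.18433392226445947
stroke [-0.502 -0.298 -0.1    0.098  0.293  0.49   0.687] [0.257 0.277 0.284 0.324 0.328 0.323 0.392]
offsets 0.7057512609254643 -0.686056824948119 1.3918080858735833 2.783463761841253
[-0.12705654 -0.0708016   0.4987085   0.44083344] 0.14545181683984848 -2.6332042138834417 0.03178284919768396 [0.0616521  0.03517969 0.04496735 0.03931388] down pinch now -0.15025954795781127
```

carry_out --commands "-0.0026 0 -0.0021 0; -0.0052 0 -0.0040 0"

```text
time_s: 28.25
tool_pos: [0.5021, -0.0822, 0.1457]
tcp_rot: [[0.273, 0.962, 0.002], [0.962, -0.273, 0.002], [0.002, 0.001, -1.0]]
ft_force: [5.5, 1.9, -4.1]
gripper_width: 0.0199
finger_force: 15.0
```

carry_out --commands "-0.0028 0 -0.0017 0; -0.0057 0 -0.0034 0"

```text
time_s: 28.45
tool_pos: [0.5006, -0.0873, 0.1492]
tcp_rot: [[0.273, 0.962, 0.002], [0.962, -0.273, 0.002], [0.003, 0.001, -1.0]]
ft_force: [5.6, 2.6, -2.8]
gripper_width: 0.0197
finger_force: 15.0
```

carry_out --commands "-0.0029 0 -0.0015 0; -0.0059 0 -0.0029 0"

```text
time_s: 28.65
tool_pos: [0.4991, -0.0929, 0.1522]
tcp_rot: [[0.273, 0.962, 0.002], [0.962, -0.273, 0.002], [0.003, 0.001, -1.0]]
ft_force: [5.2, 4.5, -2.3]
gripper_width: 0.0199
finger_force: 15.0
```

carry_out --commands "-0.0031 0 -0.0012 0; -0.0062 0 -0.0023 0"

```text
time_s: 28.85
tool_pos: [0.4974, -0.0988, 0.1545]
tcp_rot: [[0.273, 0.962, 0.002], [0.962, -0.273, 0.003], [0.003, 0.001, -1.0]]
ft_force: [5.7, 4.3, -4.0]
gripper_width: 0.0201
finger_force: 15.0
```

carry_out --commands "-0.0032 0 -0.0008 0; -0.0064 0 -0.0016 0"

```text
time_s: 29.05
tool_pos: [0.4957, -0.1049, 0.1561]
tcp_rot: [[0.273, 0.962, 0.002], [0.962, -0.273, 0.003], [0.003, 0.001, -1.0]]
ft_force: [5.5, 4.0, -3.1]
gripper_width: 0.02
finger_force: 15.0
```

carry_out --commands "-0.0032 0 -0.0005 0; -0.0065 0 -0.0010 0"

```text
time_s: 29.25
tool_pos: [0.494, -0.111, 0.1571]
tcp_rot: [[0.273, 0.962, 0.002], [0.962, -0.273, 0.003], [0.003, 0.001, -1.0]]
ft_force: [6.4, 5.2, -4.2]
gripper_width: 0.0201
finger_force: 15.0
```

carry_out --commands "-0.0033 0 -0.0002 0; -0.0066 0 -0.0003 0"

```text
time_s: 29.45
tool_pos: [0.4922, -0.1173, 0.1574]
tcp_rot: [[0.273, 0.962, 0.002], [0.962, -0.273, 0.003], [0.004, 0.001, -1.0]]
ft_force: [6.8, 5.7, -2.9]
gripper_width: 0.02
finger_force: 15.0
```

carry_out --commands "-0.0033 0 0.0001 0; -0.0066 0 0.0003 0"

```text
time_s: 29.65
tool_pos: [0.4905, -0.1235, 0.157]
tcp_rot: [[0.273, 0.962, 0.002], [0.962, -0.273, 0.003], [0.004, 0.001, -1.0]]
ft_force: [7.3, 5.5, -2.6]
gripper_width: 0.02
finger_force: 15.0
```

carry_out --commands "-0.0033 0 0.0005 0; -0.0065 0 0.0010 0"

```text
time_s: 29.85
tool_pos: [0.4888, -0.1296, 0.156]
tcp_rot: [[0.273, 0.962, 0.002], [0.962, -0.273, 0.004], [0.004, 0.001, -1.0]]
ft_force: [7.7, 6.5, -2.1]
gripper_width: 0.0198
finger_force: 15.0
```

carry_out --commands "-0.0032 0 0.0008 0; -0.0064 0 0.0016 0"

```text
time_s: 30.05
tool_pos: [0.487, -0.1356, 0.1544]
tcp_rot: [[0.273, 0.962, 0.003], [0.962, -0.273, 0.004], [0.004, 0.001, -1.0]]
ft_force: [7.4, 7.7, -2.2]
gripper_width: 0.0199
finger_force: 15.0
```

carry_out --commands "-0.0031 0 0.0011 0; -0.0062 0 0.0023 0"

```text
time_s: 30.25
tool_pos: [0.4854, -0.1415, 0.1522]
tcp_rot: [[0.273, 0.962, 0.003], [0.962, -0.273, 0.004], [0.004, 0.001, -1.0]]
ft_force: [7.3, 7.6, -1.2]
gripper_width: 0.0201
finger_force: 15.0
```

carry_out --commands "0.0031 0 -0.0012 0; 0.0062 0 -0.0023 0"

```text
time_s: 30.45
tool_pos: [0.4864, -0.1379, 0.1541]
tcp_rot: [[0.273, 0.962, 0.001], [0.962, -0.273, -0.001], [-0.001, 0.001, -1.0]]
ft_force: [4.1, -4.0, -6.4]
gripper_width: 0.0198
finger_force: 15.0
```

carry_out --commands "0.0032 0 -0.0008 0; 0.0064 0 -0.0016 0"

```text
time_s: 30.65
tool_pos: [0.488, -0.1323, 0.1561]
tcp_rot: [[0.273, 0.962, 0.001], [0.962, -0.273, -0.002], [-0.002, 0.001, -1.0]]
ft_force: [1.7, -5.9, -2.5]
gripper_width: 0.0196
finger_force: 15.0
```

carry_out --commands "0.0032 0 -0.0005 0; 0.0065 0 -0.0010 0"

```text
time_s: 30.85
tool_pos: [0.4897, -0.1263, 0.1575]
tcp_rot: [[0.273, 0.962, 0.0], [0.962, -0.273, -0.002], [-0.002, 0.001, -1.0]]
ft_force: [0.2, -6.3, -0.5]
gripper_width: 0.0195
finger_force: 15.0
```

carry_out --commands "0.0033 0 -0.0002 0; 0.0066 0 -0.0003 0"

```text
time_s: 31.05
tool_pos: [0.4914, -0.1201, 0.1581]
tcp_rot: [[0.273, 0.962, 0.0], [0.962, -0.273, -0.003], [-0.003, 0.001, -1.0]]
ft_force: [-1.4, -6.4, 2.7]
gripper_width: 0.0198
finger_force: 15.0
```

carry_out --commands "0.0033 0 0.0001 0; 0.0066 0 0.0003 0"

```text
time_s: 31.25
tool_pos: [0.4932, -0.1138, 0.158]
tcp_rot: [[0.273, 0.962, 0.0], [0.962, -0.273, -0.003], [-0.003, 0.001, -1.0]]
ft_force: [-2.3, -5.4, 5.2]
gripper_width: 0.0199
finger_force: 15.0
```

carry_out --commands "0.0033 0 0.0005 0; 0.0065 0 0.0010 0"

```text
time_s: 31.45
tool_pos: [0.495, -0.1074, 0.1571]
tcp_rot: [[0.273, 0.962, 0.0], [0.962, -0.273, -0.003], [-0.002, 0.001, -1.0]]
ft_force: [-2.7, -5.0, 5.8]
gripper_width: 0.0197
finger_force: 15.0
```

carry_out --commands "0.0032 0 0.0008 0; 0.0064 0 0.0016 0"

```text
time_s: 31.65
tool_pos: [0.4968, -0.1011, 0.1555]
tcp_rot: [[0.273, 0.962, 0.0], [0.962, -0.273, -0.002], [-0.002, 0.001, -1.0]]
ft_force: [-2.4, -5.0, 4.6]
gripper_width: 0.0197
finger_force: 15.0
```

carry_out --commands "0.0031 0 0.0011 0; 0.0062 0 0.0023 0"

```text
time_s: 31.85
tool_pos: [0.4985, -0.0951, 0.1533]
tcp_rot: [[0.273, 0.962, 0.0], [0.962, -0.273, -0.002], [-0.002, 0.001, -1.0]]
ft_force: [-2.3, -4.9, 6.2]
gripper_width: 0.0197
finger_force: 15.0
```

carry_out --commands "0.0030 0 0.0014 0; 0.0059 0 0.0029 0"

```text
time_s: 32.05
tool_pos: [0.5001, -0.0894, 0.1503]
tcp_rot: [[0.273, 0.962, 0.0], [0.962, -0.273, -0.002], [-0.002, 0.001, -1.0]]
ft_force: [-1.9, -3.7, 6.3]
gripper_width: 0.0199
finger_force: 15.0
```

carry_out --commands "0.0029 0 0.0017 0; 0.0057 0 0.0034 0"

```text
time_s: 32.25
tool_pos: [0.5016, -0.0839, 0.1468]
tcp_rot: [[0.273, 0.962, 0.0], [0.962, -0.273, -0.002], [-0.002, 0.001, -1.0]]
ft_force: [-2.8, -5.2, 5.3]
gripper_width: 0.0199
finger_force: 15.0
```

carry_out --commands "0.0026 0 0.0019 0; 0.0052 0 0.0040 0"

```text
time_s: 32.45
tool_pos: [0.503, -0.0789, 0.1428]
tcp_rot: [[0.273, 0.962, 0.0], [0.962, -0.273, -0.002], [-0.002, 0.001, -1.0]]
ft_force: [-3.5, -5.2, 5.9]
gripper_width: 0.0195
finger_force: 15.0
```

```bash
cat > d3.txt <<'E'
0.5021 -0.0822 0.1457 5.5 1.9 -4.1 1
0.5006 -0.0873 0.1492 5.6 2.6 -2.8 1
0.4991 -0.0929 0.1522 5.2 4.5 -2.3 1
0.4974 -0.0988 0.1545 5.7 4.3 -4.0 1
0.4957 -0.1049 0.1561 5.5 4.0 -3.1 1
0.494 -0.111 0.1571 6.4 5.2 -4.2 1
0.4922 -0.1173 0.1574 6.8 5.7 -2.9 1
0.4905 -0.1235 0.157 7.3 5.5 -2.6 1
0.4888 -0.1296 0.156 7.7 6.5 -2.1 1
0.487 -0.1356 0.1544 7.4 7.7 -2.2 1
0.4854 -0.1415 0.1522 7.3 7.6 -1.2 1
0.4864 -0.1379 0.1541 4.1 -4.0 -6.4 -1
0.488 -0.1323 0.1561 1.7 -5.9 -2.5 -1
0.4897 -0.1263 0.1575 0.2 -6.3 -0.5 -1
0.4914 -0.1201 0.1581 -1.4 -6.4 2.7 -1
0.4932 -0.1138 0.158 -2.3 -5.4 5.2 -1
0.495 -0.1074 0.1571 -2.7 -5.0 5.8 -1
0.4968 -0.1011 0.1555 -2.4 -5.0 4.6 -1
0.4985 -0.0951 0.1533 -2.3 -4.9 6.2 -1
0.5001 -0.0894 0.1503 -1.9 -3.7 6.3 -1
0.5016 -0.0839 0.1468 -2.8 -5.2 5.3 -1
0.503 -0.0789 0.1428 -3.5 -5.2 5.9 -1
E
python3 - <<'E'
from h import *
o1,o2=1.392,2.783
L=[("d1.txt",0,[0,7,8,21],0),("ds.txt",o1,[0],1),("d2.txt",o2,[0,14],1),("d3.txt",o2,[0,11],1)]
th=[];MM=[];G=[];Dr=[]
for n,o,dr,g in L:
    d=np.loadtxt(n);a,M,Fr,r=mom(d);k=np.ones(len(d),bool);k[dr]=0
    th+=list(a[k]+o);MM+=list(M[k]);G+=[g]*k.sum();Dr+=list(d[k,6])
    if n in("d2.txt","d3.txt"):f=fit(a[k],M[k],d[k,6]);print(n,f[1:5],-f[2],f[5])
th,MM,G,Dr=map(np.array,(th,MM,G,Dr))
def J(sel,const):
    cols=[np.sin(th),np.cos(th),Dr*(G==1)]
    if (G[sel]==0).any(): cols.append(Dr*(G==0))
    if const: cols.append(np.ones_like(th))
    X=np.array(cols).T[sel];c,*_=np.linalg.lstsq(X,MM[sel],rcond=None);s=(MM[sel]-X@c).std();p=np.arctan2(c[1],c[0]);A=np.hypot(*c[:2])
    print(const,c.round(3),A.round(3),"down pinch",round((-p-o2+np.pi)%(2*np.pi)-np.pi,3),"res",s.round(4),(np.sqrt(np.diag(np.linalg.inv(X.T@X)))*s/A).round(3))
al=np.ones(len(th),bool);bot=th>1.5
for c in (0,1):J(al,c)
J(bot,0);J(bot,1)
print(chop(arm.state()["tool_pos"]))
E
```

```text
d2.txt (np.float64(0.17768846491527246), np.float64(0.18433392226445947), np.float64(0.43873962029212904), np.float64(0.03394047192187778)) -0.18433392226445947 [0.01882116 0.00713809 0.00679629]
d3.txt (np.float64(0.19548697951577498), np.float64(0.2624926606444673), np.float64(0.4382213089171352), np.float64(0.029666445492258713)) -0.2624926606444673 [0.02379155 0.00766049 0.00687581]
0 [-0.125 -0.077  0.441  0.498] 0.147 down pinch -0.196 res 0.032 [0.054 0.032 0.03  0.045]
1 [-0.145 -0.077  0.44   0.5    0.018] 0.164 down pinch -0.129 res 0.0309 [0.056 0.028 0.026 0.039 0.027]
0 [-0.144 -0.097  0.44 ] 0.173 down pinch -0.233 res 0.0306 [0.062 0.039 0.025]
1 [-0.153 -0.08   0.44   0.018] 0.173 down pinch -0.121 res 0.0306 [0.15  0.253 0.026 0.266]
[0.00017617 0.04090819 0.1428246 ]
```

carry_out --commands "0 0 0 0; 0 0 0 0; 0 0 0 0; 0 0 0 0; 0 0 0 0; 0 0 0 0" --fingers 0.6

```text
time_s: 33.05
tool_pos: [0.5029, -0.0777, 0.1417]
tcp_rot: [[0.273, 0.962, -0.0], [0.962, -0.273, 0.0], [0.0, -0.0, -1.0]]
ft_force: [-1.1, -0.1, -0.0]
gripper_width: 0.0353
finger_force: 0.0
```

Run:
```python
from h import *
F=[]
for i in range(60):
    F.append(arm.state()["ft_force"]);arm.read_camera("top")
F=np.array(F);print(F.mean(0),F.std(0),F[:30].mean(0),[np.corrcoef(F[:-1,i],F[1:,i])[0,1].round(2) for i in range(3)]);s=arm.state();print("chopper y",(RC.T@F.mean(0)[:2]));print(s["time_s"],chop(s["tool_pos"]),s["gripper_width"])
```

```text
[-0.11321647 -0.0084658   0.06503808] [0.40826052 0.52205387 0.55625942] [-0.16442108 -0.01188312  0.06243494] [np.float64(-0.1), np.float64(-0.13), np.float64(0.01)]
chopper y [-0.10660507 -0.03905124]
36.05 [-0.00020077  0.04201393  0.1417241 ] 0.03544700789453896
```

carry_out --commands "0 0 0 0; 0 0 0 0; 0 0 0 0; 0 0 0 0; 0 0 0 0" --fingers 1 --grip_force 15

```text
time_s: 36.55
tool_pos: [0.5033, -0.0779, 0.1418]
tcp_rot: [[0.273, 0.962, 0.001], [0.962, -0.273, -0.0], [-0.0, 0.001, -1.0]]
ft_force: [2.5, -0.6, -1.3]
gripper_width: 0.0198
finger_force: 15.0
```

carry_out --commands "-0.0026 0 -0.0021 0; -0.0052 0 -0.0040 0"

```text
time_s: 36.75
tool_pos: [0.5021, -0.0822, 0.1456]
tcp_rot: [[0.273, 0.962, 0.001], [0.962, -0.273, 0.001], [0.002, 0.001, -1.0]]
ft_force: [5.9, 2.3, -4.5]
gripper_width: 0.0199
finger_force: 15.0
```

carry_out --commands "-0.0028 0 -0.0017 0; -0.0057 0 -0.0034 0"

```text
time_s: 36.95
tool_pos: [0.5006, -0.0874, 0.1491]
tcp_rot: [[0.273, 0.962, 0.002], [0.962, -0.273, 0.002], [0.002, 0.001, -1.0]]
ft_force: [4.3, 3.2, -3.0]
gripper_width: 0.0199
finger_force: 15.0
```

carry_out --commands "-0.0029 0 -0.0015 0; -0.0059 0 -0.0029 0"

```text
time_s: 37.15
tool_pos: [0.499, -0.093, 0.1521]
tcp_rot: [[0.273, 0.962, 0.002], [0.962, -0.273, 0.002], [0.002, 0.001, -1.0]]
ft_force: [5.6, 3.2, -4.0]
gripper_width: 0.0197
finger_force: 15.0
```

carry_out --commands "-0.0031 0 -0.0012 0; -0.0062 0 -0.0023 0"

```text
time_s: 37.35
tool_pos: [0.4974, -0.0989, 0.1544]
tcp_rot: [[0.273, 0.962, 0.002], [0.962, -0.273, 0.002], [0.002, 0.001, -1.0]]
ft_force: [5.7, 4.4, -2.4]
gripper_width: 0.02
finger_force: 15.0
```

carry_out --commands "-0.0032 0 -0.0008 0; -0.0064 0 -0.0016 0"

```text
time_s: 37.55
tool_pos: [0.4957, -0.1049, 0.156]
tcp_rot: [[0.273, 0.962, 0.002], [0.962, -0.273, 0.002], [0.003, 0.001, -1.0]]
ft_force: [6.1, 3.9, -2.4]
gripper_width: 0.0198
finger_force: 15.0
```

carry_out --commands "-0.0032 0 -0.0005 0; -0.0065 0 -0.0010 0"

```text
time_s: 37.75
tool_pos: [0.494, -0.1111, 0.157]
tcp_rot: [[0.273, 0.962, 0.002], [0.962, -0.273, 0.002], [0.003, 0.001, -1.0]]
ft_force: [6.2, 3.8, -3.6]
gripper_width: 0.0197
finger_force: 15.0
```

carry_out --commands "-0.0033 0 -0.0002 0; -0.0066 0 -0.0003 0"

```text
time_s: 37.95
tool_pos: [0.4922, -0.1174, 0.1573]
tcp_rot: [[0.273, 0.962, 0.002], [0.962, -0.273, 0.003], [0.003, 0.001, -1.0]]
ft_force: [6.9, 4.5, -2.3]
gripper_width: 0.0198
finger_force: 15.0
```

carry_out --commands "-0.0033 0 0.0001 0; -0.0066 0 0.0003 0"

```text
time_s: 38.15
tool_pos: [0.4904, -0.1236, 0.1569]
tcp_rot: [[0.273, 0.962, 0.002], [0.962, -0.273, 0.003], [0.003, 0.001, -1.0]]
ft_force: [7.5, 5.4, -3.6]
gripper_width: 0.02
finger_force: 15.0
```

carry_out --commands "-0.0033 0 0.0005 0; -0.0065 0 0.0010 0"

```text
time_s: 38.35
tool_pos: [0.4887, -0.1297, 0.1559]
tcp_rot: [[0.273, 0.962, 0.002], [0.962, -0.273, 0.003], [0.004, 0.001, -1.0]]
ft_force: [6.4, 6.1, -2.1]
gripper_width: 0.0201
finger_force: 15.0
```

carry_out --commands "-0.0032 0 0.0008 0; -0.0064 0 0.0016 0"

```text
time_s: 38.55
tool_pos: [0.487, -0.1357, 0.1543]
tcp_rot: [[0.273, 0.962, 0.002], [0.962, -0.273, 0.003], [0.004, 0.001, -1.0]]
ft_force: [7.5, 7.7, -2.1]
gripper_width: 0.02
finger_force: 15.0
```

carry_out --commands "-0.0031 0 0.0011 0; -0.0062 0 0.0023 0"

```text
time_s: 38.75
tool_pos: [0.4854, -0.1416, 0.1521]
tcp_rot: [[0.273, 0.962, 0.003], [0.962, -0.273, 0.003], [0.004, 0.002, -1.0]]
ft_force: [7.5, 7.1, -1.8]
gripper_width: 0.0197
finger_force: 15.0
```

carry_out --commands "0.0031 0 -0.0012 0; 0.0062 0 -0.0023 0"

```text
time_s: 38.95
tool_pos: [0.4864, -0.138, 0.154]
tcp_rot: [[0.273, 0.962, 0.001], [0.962, -0.273, -0.001], [-0.001, 0.001, -1.0]]
ft_force: [5.4, -4.9, -6.1]
gripper_width: 0.0198
finger_force: 15.0
```

carry_out --commands "0.0032 0 -0.0008 0; 0.0064 0 -0.0016 0"

```text
time_s: 39.15
tool_pos: [0.488, -0.1324, 0.156]
tcp_rot: [[0.273, 0.962, 0.0], [0.962, -0.273, -0.002], [-0.002, 0.001, -1.0]]
ft_force: [1.3, -5.4, -2.4]
gripper_width: 0.02
finger_force: 15.0
```

carry_out --commands "0.0032 0 -0.0005 0; 0.0065 0 -0.0010 0"

```text
time_s: 39.35
tool_pos: [0.4897, -0.1265, 0.1574]
tcp_rot: [[0.273, 0.962, 0.0], [0.962, -0.273, -0.003], [-0.003, 0.001, -1.0]]
ft_force: [-1.0, -5.8, 0.6]
gripper_width: 0.0198
finger_force: 15.0
```

carry_out --commands "0.0033 0 -0.0002 0; 0.0066 0 -0.0003 0"

```text
time_s: 39.55
tool_pos: [0.4914, -0.1202, 0.1581]
tcp_rot: [[0.273, 0.962, 0.0], [0.962, -0.273, -0.003], [-0.003, 0.001, -1.0]]
ft_force: [-1.8, -6.9, 2.9]
gripper_width: 0.0194
finger_force: 15.0
```

carry_out --commands "0.0033 0 0.0001 0; 0.0066 0 0.0003 0"

```text
time_s: 39.75
tool_pos: [0.4932, -0.1138, 0.158]
tcp_rot: [[0.273, 0.962, 0.0], [0.962, -0.273, -0.003], [-0.003, 0.001, -1.0]]
ft_force: [-2.6, -5.5, 4.0]
gripper_width: 0.0198
finger_force: 15.0
```

carry_out --commands "0.0033 0 0.0005 0; 0.0065 0 0.0010 0"

```text
time_s: 39.95
tool_pos: [0.495, -0.1075, 0.1571]
tcp_rot: [[0.273, 0.962, 0.0], [0.962, -0.273, -0.003], [-0.003, 0.001, -1.0]]
ft_force: [-4.4, -5.9, 6.3]
gripper_width: 0.02
finger_force: 15.0
```

carry_out --commands "0.0032 0 0.0008 0; 0.0064 0 0.0016 0"

```text
time_s: 40.15
tool_pos: [0.4968, -0.1012, 0.1555]
tcp_rot: [[0.273, 0.962, 0.0], [0.962, -0.273, -0.003], [-0.003, 0.001, -1.0]]
ft_force: [-3.2, -4.5, 4.8]
gripper_width: 0.02
finger_force: 15.0
```

carry_out --commands "0.0031 0 0.0011 0; 0.0062 0 0.0023 0"

```text
time_s: 40.35
tool_pos: [0.4985, -0.0952, 0.1532]
tcp_rot: [[0.273, 0.962, 0.0], [0.962, -0.273, -0.003], [-0.003, 0.001, -1.0]]
ft_force: [-3.0, -5.2, 5.3]
gripper_width: 0.0196
finger_force: 15.0
```

carry_out --commands "0.0030 0 0.0014 0; 0.0059 0 0.0029 0"

```text
time_s: 40.55
tool_pos: [0.5001, -0.0894, 0.1503]
tcp_rot: [[0.273, 0.962, 0.0], [0.962, -0.273, -0.003], [-0.002, 0.001, -1.0]]
ft_force: [-3.0, -4.0, 6.6]
gripper_width: 0.0198
finger_force: 15.0
```

carry_out --commands "0.0029 0 0.0017 0; 0.0057 0 0.0034 0"

```text
time_s: 40.75
tool_pos: [0.5016, -0.084, 0.1468]
tcp_rot: [[0.273, 0.962, 0.0], [0.962, -0.273, -0.003], [-0.003, 0.001, -1.0]]
ft_force: [-1.9, -4.4, 5.5]
gripper_width: 0.0199
finger_force: 15.0
```

```bash
cat > d4.txt <<'E'
0.5021 -0.0822 0.1456 5.9 2.3 -4.5 1
0.5006 -0.0874 0.1491 4.3 3.2 -3.0 1
0.499 -0.093 0.1521 5.6 3.2 -4.0 1
0.4974 -0.0989 0.1544 5.7 4.4 -2.4 1
0.4957 -0.1049 0.156 6.1 3.9 -2.4 1
0.494 -0.1111 0.157 6.2 3.8 -3.6 1
0.4922 -0.1174 0.1573 6.9 4.5 -2.3 1
0.4904 -0.1236 0.1569 7.5 5.4 -3.6 1
0.4887 -0.1297 0.1559 6.4 6.1 -2.1 1
0.487 -0.1357 0.1543 7.5 7.7 -2.1 1
0.4854 -0.1416 0.1521 7.5 7.1 -1.8 1
0.4864 -0.138 0.154 5.4 -4.9 -6.1 -1
0.488 -0.1324 0.156 1.3 -5.4 -2.4 -1
0.4897 -0.1265 0.1574 -1.0 -5.8 0.6 -1
0.4914 -0.1202 0.1581 -1.8 -6.9 2.9 -1
0.4932 -0.1138 0.158 -2.6 -5.5 4.0 -1
0.495 -0.1075 0.1571 -4.4 -5.9 6.3 -1
0.4968 -0.1012 0.1555 -3.2 -4.5 4.8 -1
0.4985 -0.0952 0.1532 -3.0 -5.2 5.3 -1
0.5001 -0.0894 0.1503 -3.0 -4.0 6.6 -1
0.5016 -0.084 0.1468 -1.9 -4.4 5.5 -1
E
python3 - <<'E'
import h
from h import *
h.B=np.array([-.12,-.04,.05])
o1,o2=1.392,2.783
L=[("d1.txt",0,[0,7,8,21],0),("ds.txt",o1,[0],1),("d2.txt",o2,[0,14],1),("d3.txt",o2,[0,11],1),("d4.txt",o2,[0,11],1)]
th=[];MM=[];G=[];Dr=[]
for n,o,dr,g in L:
    d=np.loadtxt(n);a,M,Fr,r=mom(d);k=np.ones(len(d),bool);k[dr]=0
    th+=list(a[k]+o);MM+=list(M[k]);G+=[g]*k.sum();Dr+=list(d[k,6])
    if n!="ds.txt":f=fit(a[k],M[k],d[k,6]);print(n,np.round(f[1:5],3),-f[2]-(0 if o else o2)+(0 if o else 0),f[5][1]/f[1])
th,MM,G,Dr=map(np.array,(th,MM,G,Dr))
def J(sel,const):
    cols=[np.sin(th),np.cos(th),Dr*(G==1)]
    if (G[sel]==0).any(): cols.append(Dr*(G==0))
    if const: cols.append(np.ones_like(th))
    X=np.array(cols).T[sel];c,*_=np.linalg.lstsq(X,MM[sel],rcond=None);s=(MM[sel]-X@c).std();p=np.arctan2(c[1],c[0]);A=np.hypot(*c[:2])
    print(const,c.round(3),A.round(3),"down pinch",round((-p-o2+np.pi)%(2*np.pi)-np.pi,3),"res",s.round(4))
al=np.ones(len(th),bool)
J(al,0);J(al,1);J(th>1.5,0)
s=arm.state();print(s["time_s"],chop(s["tool_pos"]))
E
```

```text
d1.txt [ 0.143 -2.647  0.498  0.034] -0.13569053389229513 0.05247491112859922
d2.txt [0.171 0.127 0.439 0.034] -0.12658388314518088 0.04166811807527148
d3.txt [0.188 0.213 0.438 0.03 ] -0.21286108350465277 0.040671478947981725
d4.txt [0.165 0.102 0.427 0.039] -0.10183671080125496 0.061537178933707436
0 [-0.137 -0.075  0.437  0.499] 0.157 down pinch -0.143 res 0.0327
1 [-0.144 -0.074  0.436  0.5    0.006] 0.163 down pinch -0.118 res 0.0325
0 [-0.147 -0.082  0.436] 0.168 down pinch -0.152 res 0.0331
40.75 [0.00019148 0.03562626 0.14675194]
```

carry_out --commands "-0.0029 0 -0.0017 0; -0.0057 0 -0.0034 0; -0.0087 0 -0.0049 0; -0.0116 0 -0.0063 0; -0.0147 0 -0.0075 0; -0.0178 0 -0.0086 0; -0.0210 0 -0.0095 0; -0.0242 0 -0.0102 0; -0.0266 0 -0.0107 0; -0.0283 0 -0.0109 0; -0.0283 0 -0.0109 0; -0.0283 0 -0.0109 0"

```text
time_s: 41.95
tool_pos: [0.4945, -0.1092, 0.1567]
tcp_rot: [[0.273, 0.962, 0.002], [0.962, -0.273, 0.002], [0.002, 0.001, -1.0]]
ft_force: [4.9, 3.3, -2.5]
gripper_width: 0.0199
finger_force: 15.0
```

Run:
```python
from h import *
for i in range(8): im=arm.read_camera("scene")
s=arm.state();p=s["tool_pos"];print(s["time_s"],chop(p),mom(np.r_[p,s["ft_force"]][None]),abs(s["joint_vel"]).max())
print(red(im));cv2.imwrite("pics/s9.png",cv2.resize(im[90:330,180:500],None,fx=2,fy=2)[...,::-1])
```

```text
42.35 [0.00024229 0.00946287 0.15673492] (array([-0.1436193]), array([0.25696788]), array([-0.95553909]), array([0.06611562])) 0.0010849963794677757
[((np.float64(439.6), np.float64(229.8)), [429, 221, 22, 19, 249])]
```

View pics/s9.png

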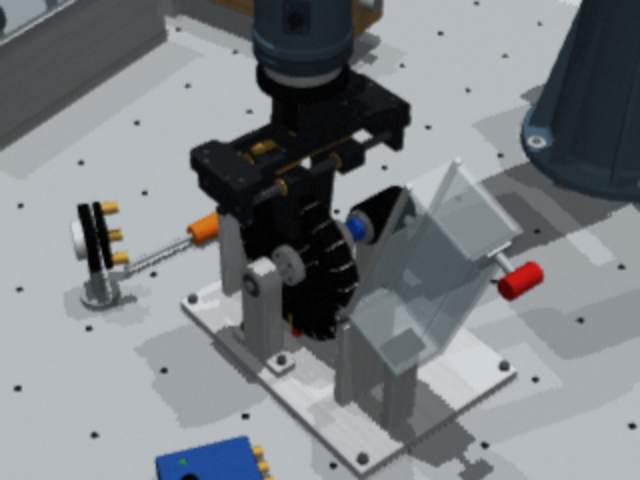

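The picture shows the guard open on its stop, with the handle at full-image (440,230). The gripper is pinching the rim and holding it still at −0.144 rad (target −0.14), and the bystanders haven't moved. I'll hand it in.

```bash
python3 -c "
from workcell import arm
print(arm.close_job())"
```

```text
the job is handed in; nothing more can be done
None
```

The guard is open on its stop, and the rotor is still pinched with its heavy side straight down over the pointer, to within about 0.05 rad by my force readings. I handed the job in at about 42 s, and in the last picture the mirror mount, hex driver and amplifier were where they started.

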